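# Refill the empty pockets of a valve rack

### The job

Two of the five pockets in the sloping blue rack are empty: take the two spare cartridge valves from the red mat and lay one in each empty pocket, brass head uphill like the others, barrel resting fully in both saddles. Lay them down gently rather than dropping them, leave the valves already racked in their places, and do not knock the light bar or disturb the gear, the jar and the wrench.

Things in the scene. Friction and masses are not known exactly. Their poses are not given: they have to be found in the camera images.
- spare_1_center (a point): Spare cartridge valve on the red mat, head roughly away from the robot (yaw up to 0.7 rad either way), axis level, 14 mm above the mat. About 250 g, 116 mm long: steel barrel 20 mm in diameter, six-sided brass head (28 mm across flats, 16 mm thick), dark foot flange (28 mm across, 6 mm thick). Point: on the axis at mid-length. x axis: along the valve to the head.
- spare_2_center (a point): Second spare valve, same as spare_1, also on the mat. On all valves the plain middle land (20 mm in diameter, 40 mm long, centred on the point) is where to grip; narrow dark grooves bound it.
- valve_1_center (a point): A valve like the spares, already lying in one of the five pockets (which one varies) with its head up the slope; it stays there. Point and x axis as for spare_1.
- valve_2_center (a point): A valve like the spares, already lying in one of the five pockets (which one varies) with its head up the slope; it stays there. Point and x axis as for spare_1.
- valve_3_center (a point): A valve like the spares, already lying in one of the five pockets (which one varies) with its head up the slope; it stays there. Point and x axis as for spare_1.
- spare_1_head (a point): Middle of the brass head of spare_1, on its axis 50 mm from its middle point.
- spare_2_head (a point): Middle of the brass head of spare_2, on its axis 50 mm from its middle point.
- valve_1_head (a point): Middle of the brass head of valve_1, on its axis 50 mm from its middle point.
- valve_2_head (a point): Middle of the brass head of valve_2, on its axis 50 mm from its middle point.
- valve_3_head (a point): Middle of the brass head of valve_3, on its axis 50 mm from its middle point.
- pocket_1 (a point): Pocket 1 of 5 in the rack, counted from the robot's right (-y), pitch 60 mm. Point: where the middle of a well-seated valve belongs, on its axis, 30 mm off the board. x axis: up the slope, away from the robot, 25 degrees above level (the head's direction); y across the rack to the left; z square out of the board, leaning to the robot. Empty if no valve's middle is there.
- pocket_2 (a point): Pocket 2 of 5 in the rack, counted from the robot's right (-y), pitch 60 mm. Point: where the middle of a well-seated valve belongs, on its axis, 30 mm off the board. x axis: up the slope, away from the robot, 25 degrees above level (the head's direction); y across the rack to the left; z square out of the board, leaning to the robot. Empty if no valve's middle is there.
- pocket_3 (a point): Pocket 3 of 5 in the rack, counted from the robot's right (-y), pitch 60 mm. Point: where the middle of a well-seated valve belongs, on its axis, 30 mm off the board. x axis: up the slope, away from the robot, 25 degrees above level (the head's direction); y across the rack to the left; z square out of the board, leaning to the robot. Empty if no valve's middle is there.
- pocket_4 (a point): Pocket 4 of 5 in the rack, counted from the robot's right (-y), pitch 60 mm. Point: where the middle of a well-seated valve belongs, on its axis, 30 mm off the board. x axis: up the slope, away from the robot, 25 degrees above level (the head's direction); y across the rack to the left; z square out of the board, leaning to the robot. Empty if no valve's middle is there.
- pocket_5 (a point): Pocket 5 of 5 in the rack, counted from the robot's right (-y), pitch 60 mm. Point: where the middle of a well-seated valve belongs, on its axis, 30 mm off the board. x axis: up the slope, away from the robot, 25 degrees above level (the head's direction); y across the rack to the left; z square out of the board, leaning to the robot. Empty if no valve's middle is there.
- rack: Fixed rack: blue board 170 x 335 mm sloping up away from the robot, on a grey base. Each pocket is two black saddles, 9 mm thick, with 90-degree V notches that centre the barrel: 28 to 37 mm uphill and 34 to 43 mm downhill of the pocket's point, peaks level with it and 14 mm either side, filled flush between pockets. Fingers fit between them. Origin on the bench below pocket 3.
- mat: Red mat fixed to the bench, 190 x 260 mm, 3 mm thick; origin at the centre of its underside, on the bench at z = 0. (In the rack a seated valve's head lies beyond the upper saddle and its flange beyond the lower one, with 5 mm play downhill and 9 mm uphill.)
- light_bar (a point): Middle of the fixed white light bar (18 mm diameter, 366 mm long, along the row of pockets), 150 mm above the pockets' points and 28 mm farther from the robot, on grey posts 176 mm to either side. An upright tool over a pocket would hit it; a tool square to the sloping board passes in front of it.
- gear: Bystander: dark steel gear, 82 mm across, 32 mm high; origin under its centre.
- grease_jar: Bystander: green jar with a white lid, 72 mm diameter, 75 mm high; origin under its centre.
- wrench: Bystander: steel wrench 170 mm long lying flat on the bench.
Mind the look-alikes: they are no part of the job. What is shaped like the part that bears spare_1_center but brown or orange is not meant. Leave any orange or pink look-alike of the part that bears spare_2_center alone.

How it is judged:
By the outcome, as a careful person would: the job done as asked, in the order asked, and still so for the second after the job is handed in, with the robot touching nothing.
It also fails if it takes over 64 s, if anything falls off the work surface, if the arm or the gripper's body presses on something with over 40 N, if the wrist force passes 120 N, or if a joint passes its speed limit or range.

### The arm

A 6-joint arm with a two-finger parallel gripper is mounted at the origin on the work surface. World frame = base frame: x ahead of the robot, y to its left, z up, the work surface at z = 0. Lengths are in m, angles in rad, forces in N, time in s.
With the tool pointing down it reaches from about 0.4 to 0.825 m from the base axis. Payload 7 kg.
Tool frame: the origin (TCP) lies at the centre of the arm's flange, where the gripper is bolted on; the fingertips stand 178 mm ahead of it and the grasp point (between the pads) lies 159 mm ahead of it; z points along the fingers, y is the direction in which the jaws open and shut (so a half turn about z gives the same grasp; the last joint's range is limited). The gripper opens to 88 mm and grips with 3 to 60 N. Pads are 19 mm wide; open, the fingers measure 130 mm over their backs; the gripper's body (78 mm by 193 mm) begins 47 mm behind the grasp point.
Start: joints at [1.534, 0.359, 0.012, 0, -1.224, -0.288], TCP at [0.215, 0.64, 0.405] pointing down, gripper open.
Joint ranges: [-3.07, 3.07], [-1.43, 2.12], [-1.02, 1.25], [-3.03, 1.67], [-3.05, -0], [-3.03, 3.03]. Speed limits (rad/s): [2.39, 2.39, 3.01, 3.14, 3.14, 3.14].

### API

Orientations are given as [roll, pitch, yaw] about the fixed x, y, z axes, in that order (R = Rz(yaw) Ry(pitch) Rx(roll)).
In Python, from station import arm gives the robot as it stands.
- The arm moves only by the shell command python3 -m handwheel 'ROWS' [OPENING] [FORCE]. ROWS is JSON, a list of rows, each a list of 4 numbers: the shift along the world's x, y, z in cm, then the turn about the world's z in rad. In form: [[dx, dy, dz, yaw], ...]. A call has 1 to 20 rows; each row shifts and turns the commanded pose from where the row before left it; what a row does not reach is not made up. A row lasts 1/10 s, in which the tool goes at most 50 mm and 8.59 degrees, less where a joint would pass 70% of its speed; a pose out of reach is approached as far as the arm can. A call is refused whole if a number of a shift passes 5 or a number of a turn 0.15, either way. A call with a gripper value outside its range is refused whole. OPENING is the closure, from 0 (fully open) to 1 (shut), set as the call begins (- or left out, the last holds). The fingers move at their own pace and stop on an object; FORCE is the grip in N (left out, the last holds). Time passes only in rows, so rows that do not move let the fingers close. It gives the time, the measured TCP pose, the force and the opening at its end, in the units of the state.
- arm.get_state(): the state, without advancing time (a new reading comes with each control period).
- arm.grab_frame(name): name is "scene" or "top" or "wrist"; returns a dict with "image" (400x640x3 uint8, red, green, blue), "depth" (400x640 float32, m along the optical axis (not along the pixel's ray), 0 where there is no reading), "vfov" (degrees; the focal length in pixels is half the picture's height over the tangent of half this angle, whatever the lens; pixels are square), "cx", "cy" (the principal point, pixels), "rvec" (rotation vector, rad) and "tvec" (3), from world to camera coordinates, as OpenCV has them. Camera axes: x right, y down, z forward; pixel columns grow to the right and rows downward; lengths in m; the calibration is good to about 2 mm. A picture is of the moment at which its call begins.
- arm.job_done(): hands the job in, once; it reports no verdict.
The state is a dict: "t": time; "q": joint angles; "qd": joint speeds; "joint_efforts": joint torques, N m; "eef_pos": TCP position; "ee_rot": TCP orientation; "force": force on the tool from outside, world axes, zero at the start; "moment": the same for the moment, N m; "width": finger opening in m.
Only numpy, scipy, OpenCV 4.12 (cv2) and the standard library are available. Lean on these libraries where they do the work, as an engineer would, in place of code of your own. Each camera call takes 0.05 s, during which the arm holds its last target.

## Working session

There is one attempt and no reset: what is moved stays moved. The work goes in short steps, Python scripts to look and compute and a shell command to move; the robot and the scene stay as the last step left them, time stands still between calls to the robot, and variables do not carry over. Pictures are saved under pics/ and viewed, and the job is handed in when it is done.

```bash
ls -la; mkdir -p pics
cat > h.py <<'E'
import numpy as np,cv2
from station import arm
def K(f):
    h=f["image"].shape[0]; fl=h/2/np.tan(np.radians(f["vfov"])/2)
    return fl
def grab(n,save=None):
    f=arm.grab_frame(n)
    if save: cv2.imwrite(f"pics/{save}.png",f["image"][:,:,::-1])
    np.savez(f"/tmp/{save or n}.npz",**f)
    return f
def ray(f,u,v):
    R=cv2.Rodrigues(np.array(f["rvec"],float))[0]; t=np.array(f["tvec"],float).ravel()
    d=np.array([(u-f["cx"])/K(f),(v-f["cy"])/K(f),1.0])
    return -R.T@t, R.T@d
def onz(f,u,v,z):
    o,d=ray(f,u,v); return o+d*(z-o[2])/d[2]
def proj(f,P):
    R=cv2.Rodrigues(np.array(f["rvec"],float))[0]; t=np.array(f["tvec"],float).ravel()
    c=R@np.array(P)+t; return np.array([f["cx"]+K(f)*c[0]/c[2], f["cy"]+K(f)*c[1]/c[2]])
def dep(f,u,v):
    z=float(f["depth"][int(round(v)),int(round(u))]); o,d=ray(f,u,v); return o+d*z
E
python3 - <<'E'
from h import *
s=arm.get_state(); print(s)
print([a for a in dir(arm) if a[0]!='_'])
for n in ["scene","top","wrist"]:
    f=grab(n,n+"0"); print(n,f["vfov"],f["cx"],f["cy"],ray(f,f["cx"],f["cy"]))
E
```

```text
total 12
drwxr-xr-x  3 agent agent 4096 Dec  7 14:42 .
drwxr-xr-x 23 root  root  4096 Dec  7 14:42 ..
drwxr-xr-x  2 agent agent 4096 Dec  7 14:42 pics
{'t': 0.0, 'q': array([ 1.53410662e+00,  3.59362409e-01,  1.10849019e-02, -3.58895000e-04,
       -1.22412385e+00, -2.88102905e-01]), 'qd': array([-2.47591003e-06,  6.95072010e-04, -2.96913912e-03, -5.70312163e-04,
       -2.47006060e-04,  1.11585992e-03]), 'joint_efforts': array([-1.81729833e-03, -5.82709551e+01,  2.93066347e+01,  6.99767813e+00,
        7.04115533e-03, -1.54875320e-04]), 'eef_pos': array([0.21533605, 0.63952266, 0.40374805]), 'ee_rot': array([ 3.13995790e+00, -1.32606682e-04, -3.24914711e-01]), 'force': array([-0.18678012, -0.61366504, -0.35311003]), 'moment': array([-0.01855121, -0.03751929, -0.03836853]), 'width': 0.08762953783956676}
['Unreachable', 'get_state', 'grab_frame', 'job_done']
scene 57.324905555546685 323.8427337872912 201.33318751577855 (array([ 1.11645048, -0.54439647,  0.66727351]), array([-0.68855064,  0.45191281, -0.56716207]))
top 42.677449695073776 318.78443784451235 193.2990378162184 (array([ 0.26156648, -0.12938906,  1.52182481]), array([ 0.17342734,  0.00281887, -0.98484263]))
wrist 63.69828413828599 323.2143386318855 203.3519985854053 (array([0.28851485, 0.6156157 , 0.38405072]), array([-0.27431667,  0.09094044, -0.95732973]))
```

View pics/scene0.png

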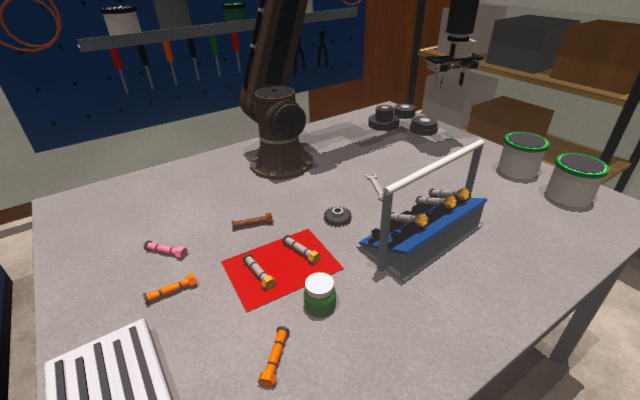

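View pics/top0.png

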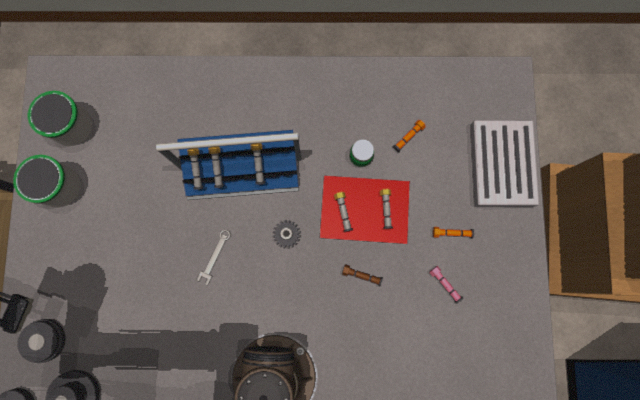

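```bash
python3 -m handwheel --help; python3 -m handwheel
```

```text
invalid input: not JSON, or not a number
invalid input
```

```bash
cat >> h.py <<'E'
def load(n):
    z=np.load(f"/tmp/{n}.npz"); return {k:(z[k] if z[k].ndim else float(z[k])) for k in z.files}
E
python3 - <<'E'
from h import *
f=load("top0"); im=f["image"]
c=cv2.resize(im[105:255,150:420],None,fx=2.9,fy=2.9,interpolation=cv2.INTER_CUBIC)
cv2.imwrite("pics/top_crop.png",c[:,:,::-1]); print(c.shape)
hsv=cv2.cvtColor(im,cv2.COLOR_RGB2HSV)
# brass
m=cv2.inRange(hsv,(15,120,100),(32,255,255))
n,l,st,ce=cv2.connectedComponentsWithStats(m)
for i in range(1,n):
    if st[i,4]>8:
        u,v=ce[i]; print("brass",st[i,4],ce[i].round(1),onz(f,u,v,.017).round(3),dep(f,u,v).round(3), hsv[int(v),int(u)])
m=cv2.inRange(hsv,(0,180,120),(5,255,255))|cv2.inRange(hsv,(175,180,120),(180,255,255))
cs,_=cv2.findContours(m,cv2.RETR_EXTERNAL,cv2.CHAIN_APPROX_NONE)
for q in cs:
    if cv2.contourArea(q)>500:
        b=cv2.boxPoints(cv2.minAreaRect(q)); print("mat",[onz(f,*p,.003)[:2].round(3) for p in b])
m=cv2.inRange(hsv,(100,150,50),(120,255,255)); m[:,420:]=0
for v in (145,160,180,190):
  xs=np.where(m[v,150:310])[0]+150
  print("blue",v,xs.min(),xs.max(),dep(f,xs.min()+2,v).round(3),dep(f,xs.max()-2,v).round(3))
for (u,v) in [(165,147),(190,143),(230,139),(270,136),(293,134)]: print("bar",dep(f,u,v).round(3))
E
```

```text
(435, 783, 3)
brass 43 [418.9 124.9] [ 0.739 -0.431  0.017] [ 0.736 -0.428  0.028] [ 16 237 144]
brass 35 [409.4 134.6] [ 0.708 -0.401  0.017] [ 0.707 -0.399  0.024] [ 16 243 189]
brass 21 [400.3 143.5] [ 0.68  -0.372  0.017] [ 0.678 -0.371  0.024] [ 17 243 189]
brass 35 [255.9 144.9] [0.675 0.066 0.017] [0.646 0.052 0.124] [ 19 175 134]
brass 35 [213.3 148.6] [0.664 0.195 0.017] [0.636 0.173 0.12 ] [ 19 177 147]
brass 32 [192.4 150. ] [0.659 0.258 0.017] [0.63  0.23  0.127] [ 19 177 171]
brass 2069 [616.8 230.7] [ 0.416 -1.002  0.017] [ 0.427 -1.062 -0.086] [ 15 137 136]
brass 908 [554.7 232.7] [ 0.41  -0.819  0.017] [ 0.453 -1.018 -0.416] [ 14 144 133]
brass 49 [384.7 191.5] [ 0.532 -0.322  0.017] [ 0.529 -0.319  0.036] [ 25 165 186]
brass 50 [339.2 194.9] [ 0.522 -0.186  0.017] [ 0.519 -0.185  0.031] [ 26 165 186]
brass 55 [438.3 231.3] [ 0.413 -0.477  0.017] [ 0.412 -0.474  0.029] [ 18 233 187]
brass 42 [454.  232.1] [ 0.411 -0.523  0.017] [ 0.411 -0.522  0.023] [ 17 241 186]
brass 28 [466.6 232.7] [ 0.41  -0.56   0.017] [ 0.409 -0.558  0.026] [ 16 235 191]
brass 37 [581.5 294.4] [ 0.232 -0.882  0.017] [ 0.223 -1.098 -0.414] [ 15 130 129]
mat [array([ 0.398, -0.129]), array([ 0.583, -0.141]), array([ 0.566, -0.401]), array([ 0.381, -0.383])]
blue 145 237 292 [0.657 0.107 0.082] [ 0.66  -0.041  0.074]
blue 160 182 294 [0.615 0.268 0.07 ] [ 0.618 -0.046  0.059]
blue 180 239 296 [0.562 0.105 0.039] [ 0.563 -0.052  0.035]
blue 190 186 248 [ 0.262 -0.129  1.522] [0.535 0.092 0.023]
bar [0.607 0.27  0.246]
bar [0.617 0.206 0.246]
bar [0.628 0.104 0.245]
bar [0.636 0.    0.247]
bar [ 0.642 -0.059  0.244]
```

View pics/top_crop.png

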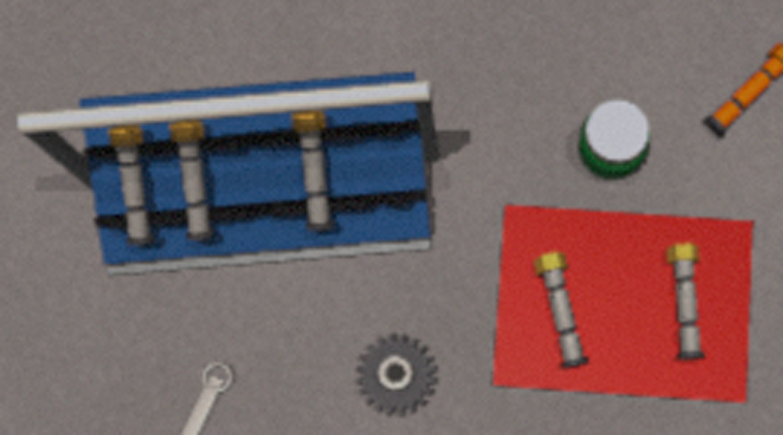

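```bash
python3 -m handwheel '[[0,0,4,0],[0,0,4,0],[0,0,4,0],[1.5,-3.2,1,0.02],[1.5,-3.2,1,0.02],[1.5,-3.2,1,0.02],[1.5,-3.2,0,0.02],[1.5,-3.2,0,0.02],[1.5,-3.2,0,0.02],[1.5,-3.2,0,0.02],[1.5,-3.2,0,0.02],[1.5,-3.2,0,0.02],[1.5,-3.2,0,0.02],[1.5,-3.2,0,0.02],[1.5,-3.2,0,0.02],[1.5,-3.2,0,0.02],[1.5,-3.2,0,0.02],[1.5,-3.2,0,0.02],[1.5,-3.2,0,0.01],[1.5,-3.2,0,0]]'; python3 -c "
from h import *
s=arm.get_state();print(s['q'].round(3),s['eef_pos'].round(3),s['ee_rot'].round(3),s['t'])"
```

```text
t: 2.15
eef_pos: [0.4706, 0.0942, 0.5547]
ee_rot: [-3.141, -0.0, -0.014]
force: [0.9, 1.3, -0.3]
width: 0.0873
[ 0.609 -0.036 -0.134 -0.    -1.473  0.948] [0.471 0.094 0.555] [-3.141 -0.    -0.014] 2.15
```

Run:
```python
from h import *
f=load("top0"); im=f["image"].astype(int)
red=((im[:,:,0]>120)&(im[:,:,1]<70)&(im[:,:,2]<70)).astype(np.uint8)
cs,_=cv2.findContours(red,cv2.RETR_EXTERNAL,cv2.CHAIN_APPROX_NONE)
c=max(cs,key=cv2.contourArea); hull=np.zeros_like(red); cv2.fillPoly(hull,[cv2.convexHull(c)],1)
hull=cv2.erode(hull,np.ones((3,3)))
# shadow pixels are dark red: keep low saturation or yellow or non-red hue
hsv=cv2.cvtColor(f["image"],cv2.COLOR_RGB2HSV)
v=hull&(~((im[:,:,0]>2.2*im[:,:,1])&(im[:,:,0]>70))).astype(np.uint8)
n,l,st,ce=cv2.connectedComponentsWithStats(v)
brass=cv2.inRange(hsv,(15,100,80),(34,255,255))>0
for i in range(1,n):
    if st[i,4]<80: continue
    ys,xs=np.where(l==i)
    P=np.array([onz(f,x,y,.022)[:2] for x,y in zip(xs,ys)])
    m=P.mean(0); w,V=np.linalg.eigh(np.cov((P-m).T)); a=V[:,1]
    B=np.array([onz(f,x,y,.022)[:2] for x,y in zip(*np.where((l==i)&brass)[::-1])])
    if (B.mean(0)-m)@a<0:a=-a
    t=(P-m)@a; s=(P-m)@np.array([-a[1],a[0]])
    mid=m+a*(t.min()+t.max())/2
    print(st[i,4],"centroid",m.round(4),"mid",mid.round(4),"len",np.ptp(t).round(3),"wid",np.ptp(s).round(3),"yaw",np.arctan2(a[1],a[0]).round(3),"headdist",((B.mean(0)-mid)@a).round(3))
for k in ["top0","scene0"]:
    g=load(k); print(k, proj(g,[.48,-.18,.017]))
c=f["image"][175:250,315:415]; cv2.imwrite("pics/spares.png",cv2.resize(c,None,fx=7,fy=7,interpolation=cv2.INTER_CUBIC)[:,:,::-1])
```

```text
305 centroid [ 0.4842 -0.3248] mid [ 0.4819 -0.3249] len 0.12 wid 0.031 yaw 0.06 headdist 0.049
302 centroid [ 0.4754 -0.1966] mid [ 0.4728 -0.1972] len 0.119 wid 0.032 yaw 0.234 headdist 0.049
top0 [337.25349509 208.77369415]
scene0 [308.12453623 247.0440732 ]
```

View pics/spares.png

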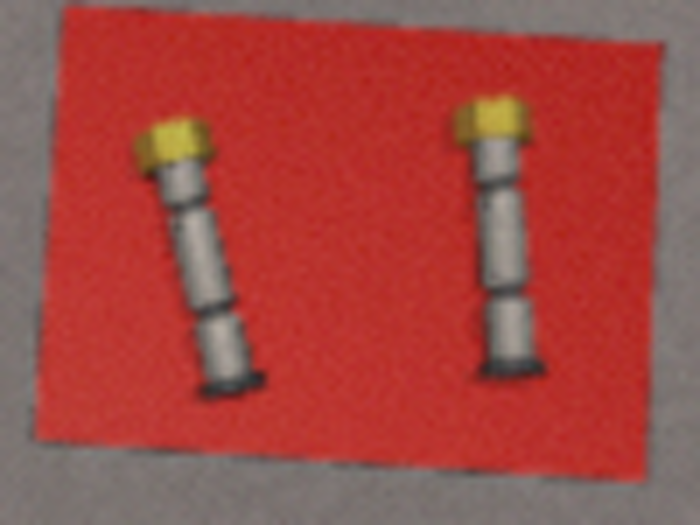

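```bash
python3 -m handwheel '[[0,-2.9,-2,0.025],[0,-2.9,-2,0.025],[0,-2.9,-2,0.025],[0,-2.9,-2,0.025],[0,-2.9,-2,0.025],[0,-2.9,-2,0.025],[0,-2.9,-2,0.025],[0,-2.9,-2,0.025],[0,-2.9,-2,0.025],[0,-2.9,-2,0.025],[0,0,-3,0],[0,0,-3,0],[0,0,0,0],[0,0,0,0]]'; python3 -c "
from h import *
s=arm.get_state();print(s['q'].round(3),s['eef_pos'].round(4),s['ee_rot'].round(3),s['t'])
grab('wrist','w1');grab('scene','s1')"
```

```text
t: 3.55
eef_pos: [0.4706, -0.1944, 0.295]
ee_rot: [3.141, 0.001, 0.236]
force: [0.8, 0.2, 0.8]
width: 0.0874
[-5.000e-03  1.900e-01 -4.980e-01  1.000e-03 -8.830e-01  1.811e+00] [ 0.4706 -0.1944  0.295 ] [3.141e+00 1.000e-03 2.360e-01] 3.55
```

View pics/w1.png

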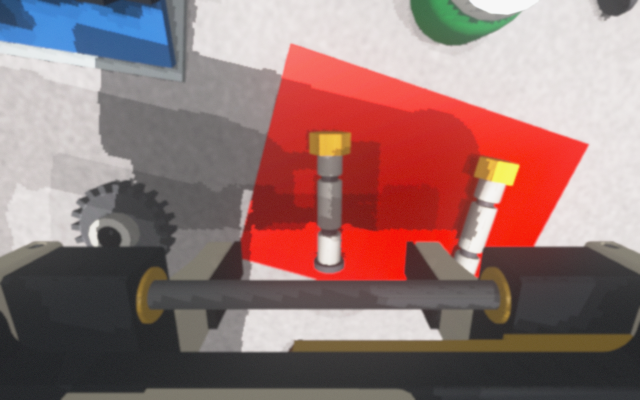

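Run:
```python
from h import *
f=load("w1")
for p in [(330,181),(329.3,233.5),(329.7,205)]: print(onz(f,*p,.027).round(4),dep(f,*p).round(4))
# B grooves
for p in [(487,203),(467,250)]: print('B',onz(f,*p,.027).round(4))
```

```text
[ 0.4916 -0.1935  0.027 ] [ 0.4912 -0.1937  0.025 ]
[ 0.4482 -0.2036  0.027 ] [ 0.4473 -0.2039  0.0246]
[ 0.4723 -0.198   0.027 ] [ 0.4722 -0.198   0.0267]
B [ 0.5034 -0.3208  0.027 ]
B [ 0.4607 -0.3199  0.027 ]
```

```bash
python3 -m handwheel '[[0,-0.4,-3,0],[0,0,-3,0],[0,0,-2,0],[0,0,-1,0],[0,0,-1,0],[0,0,-0.9,0],[0,0,0,0]]'; python3 -m handwheel '[[0,0,0,0],[0,0,0,0],[0,0,0,0],[0,0,0,0],[0,0,0,0],[0,0,0,0]]' 1 45;python3 -m handwheel '[[0,0,0.5,0],[0,0,1,0],[0,0,2,0],[0,0,2,0],[0,0,3,0],[0,0,3,0],[0,0,3,0],[0,0,3,0],[0,0,0,0]]';python3 -c "
from h import *
s=arm.get_state();print(s['q'].round(3),s['eef_pos'].round(4),s['ee_rot'].round(3),s['t'])
grab('wrist','w2');grab('scene','s2')"
```

```text
t: 4.35
eef_pos: [0.4704, -0.1983, 0.1853]
ee_rot: [-3.141, 0.0, 0.235]
force: [0.1, 0.1, -0.7]
width: 0.0878
t: 4.95
eef_pos: [0.4704, -0.1983, 0.1858]
ee_rot: [3.142, -0.0, 0.235]
force: [0.1, -0.7, 0.6]
width: 0.0452
t: 5.85
eef_pos: [0.4714, -0.1986, 0.366]
ee_rot: [3.138, -0.008, 0.236]
force: [0.1, 0.1, 0.2]
width: 0.0006
[-0.014  0.117 -0.404  0.002 -1.042  1.82 ] [ 0.4714 -0.1986  0.366 ] [ 3.138 -0.008  0.236] 5.85
```

View pics/w2.png

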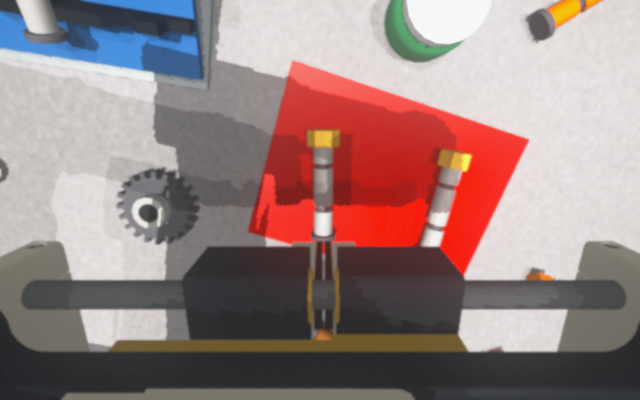

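View pics/s2.png

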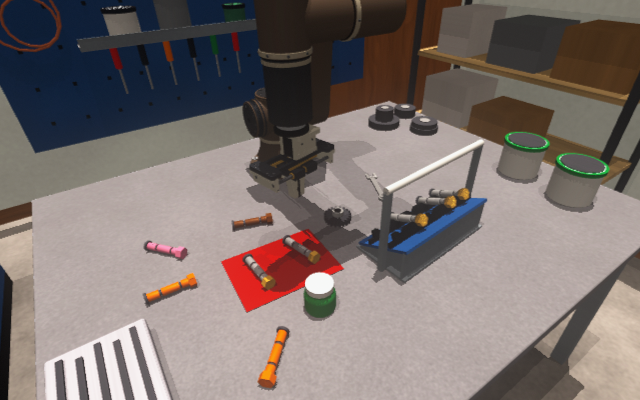

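```bash
python3 -m handwheel '[[0,0,3,-0.125],[0,0,3,-0.125],[1,0,3,0],[2,0,0,0],[3,0,0,0],[4,0,0,0],[4,0,0,0],[4,0,0,0],[4,0,0,0],[4,0,0,0],[3,0,0,0],[2,0,0,0],[1,0,0,0],[0,0,0,0]]' 0;python3 -c "
from h import *
s=arm.get_state();print(s['q'].round(3),s['eef_pos'].round(4),s['ee_rot'].round(3),s['t'])"
python3 -m handwheel '[[3,0,0,0],[3,0,0,0],[3,0,0,0],[3,0,0,0],[0,0,0,0]]';python3 -c "
from h import *
s=arm.get_state();print(s['q'].round(3),s['eef_pos'].round(4),s['ee_rot'].round(3),s['t'])"
```

```text
t: 7.35
eef_pos: [0.7916, -0.1981, 0.4472]
ee_rot: [-3.141, 0.004, -0.015]
force: [-0.6, -0.6, -0.2]
width: 0.0873
[-0.008  0.587  0.474 -0.    -1.462  1.564] [ 0.7916 -0.1981  0.4472] [-3.141  0.004 -0.015] 7.35
t: 7.85
eef_pos: [0.9134, -0.1978, 0.4428]
ee_rot: [-3.141, 0.008, -0.014]
force: [-0.4, -0.2, -2.9]
width: 0.0877
[-7.000e-03  8.590e-01  9.700e-01 -1.000e-03 -1.689e+00  1.563e+00] [ 0.9134 -0.1978  0.4428] [-3.141  0.008 -0.014] 7.85
```

```bash
python3 -m handwheel '[[2,0,0,0],[2,0,0,0],[2,0,0,0],[0,0,0,0]]';python3 -c "
from h import *
s=arm.get_state();print(s['q'].round(3),s['eef_pos'].round(4),s['ee_rot'].round(3),s['t'])"
python3 -m handwheel '[[2,0,0,0],[2,0,0,0],[2,0,0,0],[0,0,0,0]]';python3 -c "
from h import *
s=arm.get_state();print(s['q'].round(3),s['eef_pos'].round(4),s['ee_rot'].round(3),s['t'])"
```

```text
t: 8.25
eef_pos: [0.9561, -0.1941, 0.4407]
ee_rot: [3.138, -0.011, -0.014]
force: [-0.4, 0.9, -0.1]
width: 0.0878
[-0.002  0.997  1.247  0.004 -1.81   1.559] [ 0.9561 -0.1941  0.4407] [ 3.138 -0.011 -0.014] 8.25
t: 8.65
eef_pos: [0.9733, -0.1849, 0.4276]
ee_rot: [3.127, -0.051, -0.013]
force: [-0.2, -1.0, -0.7]
width: 0.088
[ 0.01   1.015  1.25   0.016 -1.755  1.55 ] [ 0.9733 -0.1849  0.4276] [ 3.127 -0.051 -0.013] 8.65
```

```bash
python3 -m handwheel '[[5,0,0,0],[5,0,0,0],[5,0,0,0],[5,0,0,0],[0,0,0,0]]';python3 -c "
from h import *
s=arm.get_state();print(s['q'].round(3),s['eef_pos'].round(4),s['ee_rot'].round(3),s['t'])"
python3 -m handwheel '[[-2,0,0,0],[-2,0,0,0],[-2,0,0,0],[0,0,0,0]]';python3 -c "
from h import *
s=arm.get_state();print(s['q'].round(3),s['eef_pos'].round(4),s['ee_rot'].round(3),s['t'])"
```

```text
t: 9.15
eef_pos: [1.0293, -0.1576, 0.3715]
ee_rot: [3.094, -0.176, -0.009]
force: [0.8, 0.0, -0.9]
width: 0.0875
[ 0.044  1.083  1.249  0.057 -1.563  1.518] [ 1.0293 -0.1576  0.3715] [ 3.094 -0.176 -0.009] 9.15
t: 9.55
eef_pos: [0.9658, -0.1603, 0.3795]
ee_rot: [3.093, -0.181, -0.011]
force: [0.9, -0.1, 1.6]
width: 0.0876
[ 0.044  0.867  0.817  0.06  -1.342  1.503] [ 0.9658 -0.1603  0.3795] [ 3.093 -0.181 -0.011] 9.55
```

```bash
python3 -m handwheel '[[-3,0,0,0],[-4,0,0,0],[-5,0,0,0],[-5,0,0,0],[-5,0,0,0],[-5,0,0,0],[-5,0,0,0],[-5,0,0,0],[-5,0,0,0],[-5,0,0,0],[-5,0,0,0],[-5,0,0,0],[0,0,0,0]]';python3 -c "
from h import *
s=arm.get_state();print(s['q'].round(3),s['eef_pos'].round(4),s['ee_rot'].round(3),s['t'])"
```

```text
t: 10.85
eef_pos: [0.3933, -0.16, 0.377]
ee_rot: [3.095, -0.182, -0.012]
force: [2.2, 0.8, 0.6]
width: 0.0876
[ 0.117 -0.116 -0.656  0.093 -0.859  1.383] [ 0.3933 -0.16    0.377 ] [ 3.095 -0.182 -0.012] 10.85
```

```bash
python3 -m handwheel '[[-3,0.8,0,0],[-3,0.8,0,0],[-3,0.8,0,0],[0,0,0,0]]';python3 -c "
from h import *
s=arm.get_state();print(s['q'].round(3),s['eef_pos'].round(4),s['ee_rot'].round(3),s['t'])"
python3 -m handwheel '[[-3,0.8,0,0],[-3,0.8,0,0],[0,0,0,0]]';python3 -c "
from h import *
s=arm.get_state();print(s['q'].round(3),s['eef_pos'].round(4),s['ee_rot'].round(3),s['t'])"
```

```text
t: 11.25
eef_pos: [0.3058, -0.1356, 0.3768]
ee_rot: [3.095, -0.183, -0.011]
force: [0.8, 0.1, 0.5]
width: 0.0877
[ 0.258 -0.326 -0.809  0.117 -0.926  1.234] [ 0.3058 -0.1356  0.3768] [ 3.095 -0.183 -0.011] 11.25
t: 11.55
eef_pos: [0.2461, -0.1195, 0.3769]
ee_rot: [3.097, -0.186, -0.009]
force: [0.3, 0.4, 0.3]
width: 0.0877
[ 0.448 -0.521 -0.902  0.141 -1.047  1.049] [ 0.2461 -0.1195  0.3769] [ 3.097 -0.186 -0.009] 11.55
```

```bash
python3 -m handwheel '[[1,0,-3,0],[0,0,-3,0],[0,0,-2,0],[0,0,0,0]]';python3 -c "
from h import *
s=arm.get_state();print(s['q'].round(3),s['eef_pos'].round(4),s['ee_rot'].round(3),s['t'],s['force'].round(1))
grab('scene','s3')"
```

```text
t: 11.95
eef_pos: [0.2657, -0.1244, 0.3024]
ee_rot: [3.101, -0.169, -0.012]
force: [-0.5, -0.7, 0.8]
width: 0.0877
[ 0.358 -0.347 -1.014  0.144 -0.765  1.101] [ 0.2657 -0.1244  0.3024] [ 3.101 -0.169 -0.012] 11.95 [-0.5 -0.7  0.8]
```

View pics/s3.png

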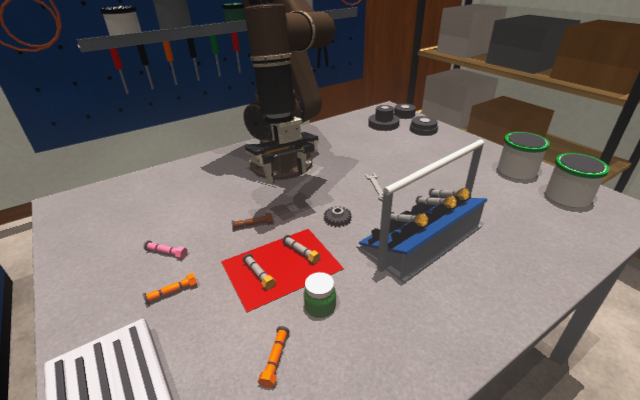

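```bash
python3 -m handwheel '[[0,0,-3,0],[0,0,-3,0],[0,0,0,0]]';python3 -c "
from h import *
s=arm.get_state();print(s['q'].round(3),s['eef_pos'].round(4),s['ee_rot'].round(3),s['t'],s['force'].round(1))"
python3 -m handwheel '[[-2.5,0.5,0,0],[-2.5,0.5,0,0],[0,0,0,0]]';python3 -c "
from h import *
s=arm.get_state();print(s['q'].round(3),s['eef_pos'].round(4),s['ee_rot'].round(3),s['t'],s['force'].round(1))"
```

```text
t: 12.3
eef_pos: [0.2837, -0.14, 0.2598]
ee_rot: [3.127, -0.145, -0.013]
force: [-0.7, -0.8, 0.5]
width: 0.0876
[ 0.229 -0.176 -1.014  0.086 -0.597  1.259] [ 0.2837 -0.14    0.2598] [ 3.127 -0.145 -0.013] 12.3 [-0.7 -0.8  0.5]
t: 12.6
eef_pos: [0.2452, -0.1428, 0.2758]
ee_rot: [-3.133, -0.135, -0.012]
force: [0.4, -0.2, 0.5]
width: 0.0875
[ 0.238 -0.295 -1.016  0.037 -0.718  1.295] [ 0.2452 -0.1428  0.2758] [-3.133 -0.135 -0.012] 12.6 [ 0.4 -0.2  0.5]
```

```bash
python3 -m handwheel '[[1.3,-0.1,1,0],[2,-0.7,1,0.03],[2.5,-0.8,0,0.03],[2.5,-0.8,0,0.03],[2.5,-0.8,0,0.03],[2.5,-0.8,0,0.03],[2.5,-0.8,0,0.03],[2.5,-0.8,0,0.03],[2,-0.5,0,0.03],[0,0,0,0],[0,0,0,0]]';python3 -c "
from h import *
s=arm.get_state();print(s['q'].round(3),s['eef_pos'].round(4),s['ee_rot'].round(4),s['t'],s['force'].round(1))
f=grab('wrist','w3')"
```

```text
t: 13.7
eef_pos: [0.4498, -0.2035, 0.295]
ee_rot: [-3.134, -0.132, 0.228]
force: [-1.2, 0.1, -0.3]
width: 0.0875
[-0.046  0.136 -0.547 -0.063 -0.764  1.888] [ 0.4498 -0.2035  0.295 ] [-3.1338 -0.1325  0.2282] 13.7 [-1.2  0.1 -0.3]
```

View pics/w3.png

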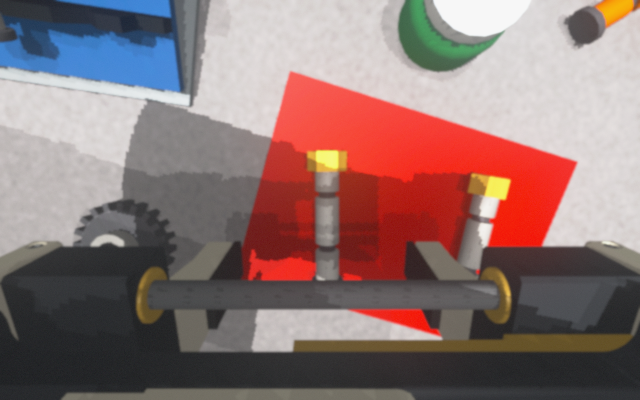

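```bash
python3 - <<'E'
from h import *
f=load("w3")
a=onz(f,326.7,195,.027);b=onz(f,326.7,246.5,.027); print(a.round(4),b.round(4),((a+b)/2).round(4),np.arctan2(*(a-b)[[1,0]]))
E
python3 -m handwheel '[[0,0,-2,0],[0,0,-3,0],[0,0,-2,0],[0,0,-2,0],[-0.1,0,-1.4,0],[0,0,-0.7,0],[0,0,0,0],[0,0,0,0]]'
```

```text
[ 0.4929 -0.1929  0.027 ] [ 0.4508 -0.2027  0.027 ] [ 0.4719 -0.1978  0.027 ] 0.23000771539019513
t: 14.55
eef_pos: [0.4487, -0.2036, 0.184]
ee_rot: [-3.134, -0.133, 0.229]
force: [-0.3, -0.3, -0.4]
width: 0.0879
```

Well placed; close with enough time.

```bash
python3 -m handwheel '[[0,0,0,0],[0,0,0,0],[0,0,0,0],[0,0,0,0],[0,0,0,0],[0,0,0,0],[0,0,0,0],[0,0,0,0],[0,0,0,0],[0,0,0,0],[0,0,0,0],[0,0,0,0],[0,0,0,0]]' 1 50;python3 -m handwheel '[[0,0,0.5,0],[0,0,1,0],[0,0,2,0],[0,0,3,0],[0,0,3,0],[0,0,3,0],[0,0,3,0],[0,0,0,0]]';python3 -c "
from h import *
s=arm.get_state();print(s['q'].round(3),s['eef_pos'].round(4),s['ee_rot'].round(4),s['t'],s['force'].round(1))
f=grab('wrist','w4');grab('scene','s4')"
```

```text
t: 15.85
eef_pos: [0.4485, -0.2038, 0.1832]
ee_rot: [-3.133, -0.132, 0.229]
force: [-0.0, -1.6, 1.3]
width: 0.0184
t: 16.65
eef_pos: [0.4494, -0.2039, 0.3432]
ee_rot: [-3.137, -0.14, 0.23]
force: [1.1, -0.2, -2.4]
width: 0.0186
[-0.046  0.077 -0.489 -0.056 -0.873  1.88 ] [ 0.4494 -0.2039  0.3432] [-3.1367 -0.1398  0.2299] 16.65 [ 1.1 -0.2 -2.4]
```

View pics/w4.png

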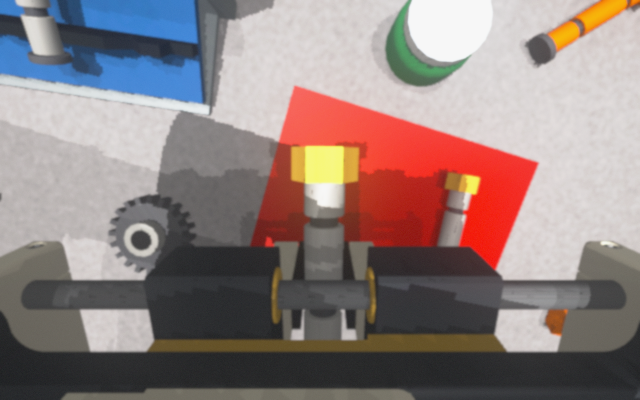

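View pics/s4.png

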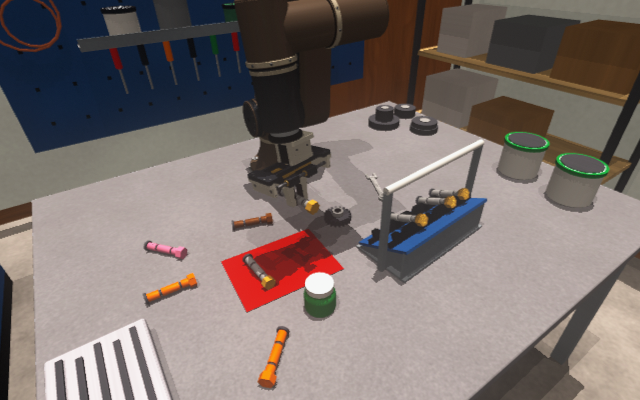

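```bash
python3 - <<'E'
from h import *
f=load("top0"); im=f["image"].astype(int); hsv=cv2.cvtColor(f["image"],cv2.COLOR_RGB2HSV)
# bar: bright white pixels
m=np.zeros(im.shape[:2],np.uint8); m[125:160,150:305]=1
w=(m==1)&(im.min(2)>150)
D=f["depth"]; 
P=[];
for v,u in zip(*np.where(w)):
    p=dep(f,u,v)
    if .225<p[2]<.26: P.append(p)
P=np.array(P); print("bar n",len(P),"ztop",np.percentile(P[:,2],[50,90]))
ys,xs=np.where(w&(D>0))
Q=np.array([onz(f,u,v,.2365+.004)[:2] for v,u in zip(ys,xs)])
c=Q.mean(0); ww,V=np.linalg.eigh(np.cov((Q-c).T)); a=V[:,1]; a=a if a[1]>0 else -a
t=(Q-c)@a; print("bar c",c, "dir",a,"len",np.ptp(t),"yaw",np.arctan2(-a[0],a[1]), "mid",c+a*(t.min()+t.max())/2,"wid",np.ptp((Q-c)@[-a[1],a[0]]))
# board plane
b=cv2.inRange(hsv,(100,150,60),(120,255,255)); b[:,305:]=0;b[:, :170]=0; b[200:]=0;b[:125]=0
B=np.array([dep(f,u,v) for v,u in zip(*np.where(b>0)) if D[v,u]>0])
for k in range(4):
    A=np.c_[B[:,:2],np.ones(len(B))]; s,*_=np.linalg.lstsq(A,B[:,2],rcond=None); r=B[:,2]-A@s; B=B[abs(r)<max(2*r.std(),.002)]
print("plane",s,"slope deg",np.degrees(np.arctan(np.hypot(*s[:2]))),"yaw",np.arctan2(s[1],s[0]),r.std(),len(B))
# scene view bar endpoints
E
python3 - <<'E'
from h import *
f=load("s4")
im=f["image"][120:290,340:510]
cv2.imwrite("pics/rack_s.png",cv2.resize(im,None,fx=4.4,fy=3.5,interpolation=cv2.INTER_CUBIC)[:,:,::-1])
f=load("top0"); im=f["image"][125:205,150:310]
cv2.imwrite("pics/rack_t.png",cv2.resize(im,None,fx=5,fy=5,interpolation=cv2.INTER_CUBIC)[:,:,::-1])
E
```

```text
bar n 672 ztop [0.24458038 0.2478391 ]
bar c [0.62440065 0.11430892] dir [-0.08420232  0.99644868] len 0.36589529256547965 yaw 0.08430213330844917 mid [0.62450163 0.1131139 ] wid 0.012925018862151319
plane [ 0.46099268  0.04157009 -0.22464607] slope deg 24.837681070549124 yaw 0.08993192477325522 0.0029118033318817783 2724
```

View pics/rack_t.png

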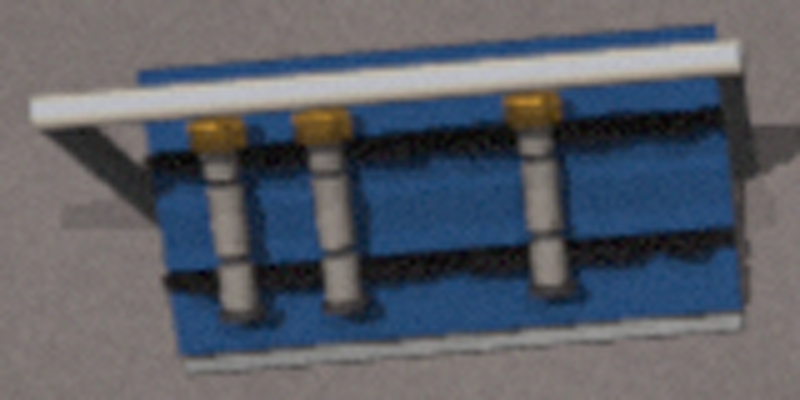

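```bash
cat >> h.py <<'E'
YAW=.086
ex=np.array([np.cos(YAW),np.sin(YAW),0]); ey=np.array([-np.sin(YAW),np.cos(YAW),0])
C25,S25=np.cos(np.radians(25)),np.sin(np.radians(25))
bx=C25*ex+np.array([0,0,S25]); bz=-S25*ex+np.array([0,0,C25])
P3=np.array([.5966,.1106,.0865])
def pk(i): return P3+ey*.06*(i-3)
E
python3 - <<'E'
from h import *
f=load("top0")
obs={2:[(538,157),(547,234)],4:[(324,174),(338,250)],5:[(216,180),(233,259)]}
for i,o in obs.items():
    for sgn,q in zip((1,-1),o):
        p=pk(i)+bx*.0205*sgn+bz*.010   # grooves at ±~21
        u=proj(f,p); print(i,u.round(1),(np.array(q)/5+[150,125]).round(1), "obs at that plane", )
    u=(np.mean(o,0)/5+[150,125]); 
    # intersect with plane axis-top
    org,d=ray(f,*u); s=((pk(3)+bz*.01-org)@bz)/(d@bz); X=org+d*s-bz*.01
    print(" mid",X.round(4),"pred",pk(i).round(4),"diff uphill/left mm",((X-pk(i))@bx*1e3).round(1),((X-pk(i))@ey*1e3).round(1))
for i in (1,3): print(i,pk(i))
E
```

```text
2 [256.6 156.9] [257.6 156.4] obs at that plane
2 [258.1 171. ] [259.4 171.8] obs at that plane
 mid [0.6015 0.0476 0.0862] pred [0.6018 0.0508 0.0865] diff uphill/left mm -0.6 -3.2
4 [214.5 160.4] [214.8 159.8] obs at that plane
4 [216.3 174.4] [217.6 175. ] obs at that plane
 mid [0.5916 0.1682 0.0865] pred [0.5914 0.1704 0.0865] diff uphill/left mm -0.0 -2.2
5 [193.4 162.2] [193.2 161. ] obs at that plane
5 [195.4 176.2] [196.6 176.8] obs at that plane
 mid [0.5871 0.2288 0.0868] pred [0.5863 0.2302 0.0865] diff uphill/left mm 0.7 -1.5
1 [ 0.60690728 -0.00895651  0.0865    ]
3 [0.5966 0.1106 0.0865]
```

```bash
python3 -m handwheel '[[1,0,4,-0.065],[2,0,4,-0.065],[4,0,4,-0.065],[5,0,4,-0.065],[5,0,0,0],[5,0,0,0],[5,0,0,0],[5,0,0,0],[5,0,0,0],[5,0,0,0],[4,0,0,0],[2,0,0,0],[0,0,0,0]]';python3 -c "
from h import *
s=arm.get_state();print(s['q'].round(3),s['eef_pos'].round(4),s['ee_rot'].round(4),s['t'],s['force'].round(1))"
python3 -m handwheel '[[5,-1,0,0],[5,-1,0,0],[5,-1,0,0],[5,-1,0,0],[0,0,0,0]]';python3 -c "
from h import *
s=arm.get_state();print(s['q'].round(3),s['eef_pos'].round(4),s['ee_rot'].round(4),s['t'],s['force'].round(1))"
```

```text
t: 18.05
eef_pos: [0.9162, -0.203, 0.4758]
ee_rot: [-3.132, -0.123, -0.031]
force: [-0.9, 0.2, -4.3]
width: 0.0188
[-0.014  0.807  0.939 -0.007 -1.579  1.554] [ 0.9162 -0.203   0.4758] [-3.1323 -0.123  -0.0308] 18.05 [-0.9  0.2 -4.3]
t: 18.55
eef_pos: [0.9979, -0.2152, 0.4354]
ee_rot: [3.125, -0.215, -0.031]
force: [0.2, 0.7, -4.1]
width: 0.0189
[-0.02   1.01   1.245  0.019 -1.591  1.56 ] [ 0.9979 -0.2152  0.4354] [ 3.1247 -0.2153 -0.0307] 18.55 [ 0.2  0.7 -4.1]
```

```bash
python3 -m handwheel '[[5,-2.5,0,0],[5,-2.5,0,0],[5,-2.5,0,0],[5,-2.5,0,0],[0,0,0,0]]';python3 -c "
from h import *
s=arm.get_state();print(s['q'].round(3),s['eef_pos'].round(4),s['ee_rot'].round(4),s['t'],s['force'].round(1))"
```

```text
t: 19.05
eef_pos: [1.0377, -0.2695, 0.3831]
ee_rot: [3.083, -0.345, -0.028]
force: [-0.1, -1.1, -4.1]
width: 0.0189
[-0.066  1.077  1.247  0.046 -1.393  1.598] [ 1.0377 -0.2695  0.3831] [ 3.0831 -0.3453 -0.0279] 19.05 [-0.1 -1.1 -4.1]
```

```bash
python3 -m handwheel '[[0,0,0,-0.13],[0,0,0,-0.13],[0,0,0,-0.13],[0,0,0,-0.13],[0,0,0,0]]';python3 -c "
from h import *
s=arm.get_state();print(s['q'].round(3),s['eef_pos'].round(4),s['ee_rot'].round(4),s['t'],s['force'].round(1))"
python3 -m handwheel '[[5,-1.4,1,0],[5,-1.4,1,0],[5,-1.4,1,0],[0,0,0,0]]';python3 -c "
from h import *
s=arm.get_state();print(s['q'].round(3),s['eef_pos'].round(4),s['ee_rot'].round(4),s['t'],s['force'].round(1))"
```

```text
t: 19.55
eef_pos: [1.0369, -0.2657, 0.3873]
ee_rot: [3.082, -0.35, -0.546]
force: [-0.1, 0.8, -1.1]
width: 0.0192
[-0.033  1.108  1.25   0.224 -1.436  1.048] [ 1.0369 -0.2657  0.3873] [ 3.0815 -0.3504 -0.5464] 19.55 [-0.1  0.8 -1.1]
t: 19.95
eef_pos: [1.0649, -0.2783, 0.3715]
ee_rot: [3.101, -0.458, -0.536]
force: [-0.4, -0.9, -3.3]
width: 0.019
[-0.041  1.138  1.249  0.257 -1.3    1.045] [ 1.0649 -0.2783  0.3715] [ 3.1014 -0.4576 -0.5364] 19.95 [-0.4 -0.9 -3.3]
```

```bash
python3 -m handwheel '[[0,0,0,-0.13],[0,0,0,-0.07],[5,-1.4,1,0],[5,-1.4,1,0],[5,-1.4,1,0],[0,0,0,0]]';python3 -c "
from h import *
s=arm.get_state();print(s['q'].round(3),s['eef_pos'].round(4),s['ee_rot'].round(4),s['t'],s['force'].round(1))"
```

```text
t: 20.55
eef_pos: [1.0866, -0.29, 0.3565]
ee_rot: [-3.139, -0.562, -0.736]
force: [-0.1, 0.2, -3.9]
width: 0.0187
[-0.04   1.184  1.249  0.372 -1.208  0.819] [ 1.0866 -0.29    0.3565] [-3.1388 -0.562  -0.7356] 20.55 [-0.1  0.2 -3.9]
```

```bash
python3 -m handwheel '[[-2,0,0,0],[-3,0,1,0.05],[-4,0,1,0.08],[-5,0,0.5,0.08],[-5,0,0,0.08],[-5,0,0,0.08],[-5,0,0,0.08],[-5,0,0,0.08],[-5,0,0,0.08],[-5,0,0,0.08],[-5,0,0,0.08],[-5,0,0,0.05],[-5,0,0,0],[-5,0,0,0],[-4,0,0,0],[0,0,0,0]]';python3 -c "
from h import *
s=arm.get_state();print(s['q'].round(3),s['eef_pos'].round(4),s['ee_rot'].round(4),s['t'],s['force'].round(1))
grab('scene','s5')"
```

```text
t: 22.15
eef_pos: [0.4078, -0.2888, 0.385]
ee_rot: [-3.138, -0.567, 0.082]
force: [0.1, -0.5, -1.5]
width: 0.0189
[-0.345 -0.024 -0.43  -0.37  -0.675  2.231] [ 0.4078 -0.2888  0.385 ] [-3.1379 -0.567   0.0817] 22.15 [ 0.1 -0.5 -1.5]
```

View pics/s5.png

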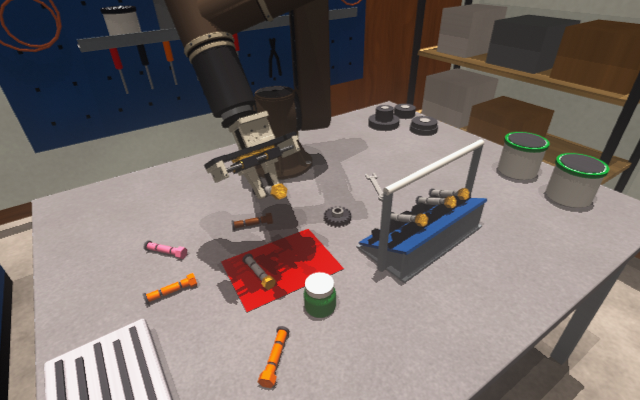

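```bash
python3 -m handwheel '[[0,2,0,0],[0,4,0,0],[0,4,0,0],[0,4,0,0],[0,4,0,0],[0,4,0,0],[0,4,0,0],[0,4,0,0],[0.5,4,-1,0],[1,3,-1.5,0],[2,1.7,-2,0],[2,0,-2,0],[1,0,-1.9,0],[0,0,0,0],[0,0,0,0]]';python3 -c "
from h import *
s=arm.get_state();print(s['q'].round(3),s['eef_pos'].round(4),s['ee_rot'].round(4),s['t'],s['force'].round(1))
grab('scene','s6');grab('wrist','w6');grab('top','t6')
f=load('s6');im=f['image'][80:290,330:540]
cv2.imwrite('pics/s6c.png',cv2.resize(im,None,fx=2.8,fy=2.8,interpolation=cv2.INTER_CUBIC)[:,:,::-1])"
```

```text
t: 23.7
eef_pos: [0.4961, 0.0708, 0.3275]
ee_rot: [-3.135, -0.521, 0.079]
force: [-0.5, -0.3, -1.5]
width: 0.019
[ 3.330e-01 -1.000e-03 -1.015e+00  1.188e+00 -1.280e-01  1.640e-01] [0.4961 0.0708 0.3275] [-3.1346 -0.5212  0.0787] 23.7 [-0.5 -0.3 -1.5]
```

View pics/s6c.png

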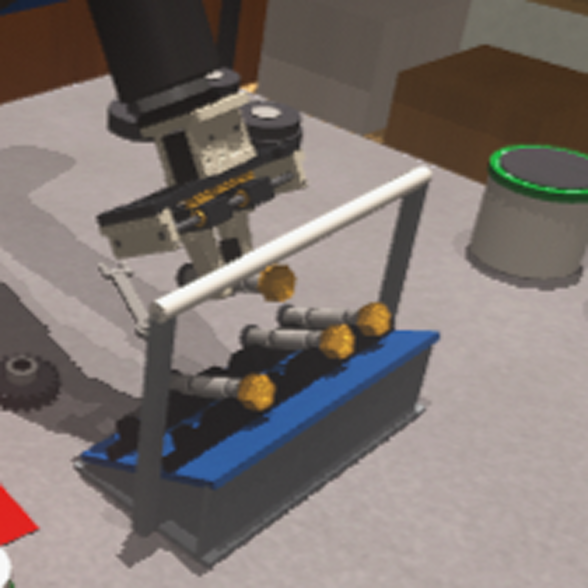

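View pics/w6.png

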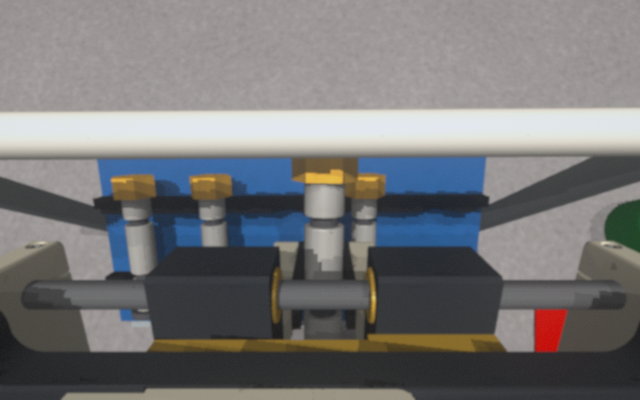

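```bash
cat > kin.py <<'E'
import numpy as np
from scipy.spatial.transform import Rotation as Ro
from scipy.optimize import least_squares
T="""0.609 -0.036 -0.134 -0. -1.473 0.948 0.4706 0.0942 0.5547 -3.141 0 -0.014
-0.005 .19 -.498 .001 -.883 1.811 .4706 -.1944 .295 3.141 .001 .236
-.014 .117 -.404 .002 -1.042 1.82 .4714 -.1986 .366 3.138 -.008 .236
-.008 .587 .474 0 -1.462 1.564 .7916 -.1981 .4472 -3.141 .004 -.015
-.007 .859 .97 -.001 -1.689 1.563 .9134 -.1978 .4428 -3.141 .008 -.014
-.002 .997 1.247 .004 -1.81 1.559 .9561 -.1941 .4407 3.138 -.011 -.014
.044 1.083 1.249 .057 -1.563 1.518 1.0293 -.1576 .3715 3.094 -.176 -.009
.117 -.116 -.656 .093 -.859 1.383 .3933 -.16 .377 3.095 -.182 -.012
.258 -.326 -.809 .117 -.926 1.234 .3058 -.1356 .3768 3.095 -.183 -.011
.358 -.347 -1.014 .144 -.765 1.101 .2657 -.1244 .3024 3.101 -.169 -.012
-.046 .136 -.547 -.063 -.764 1.888 .4498 -.2035 .295 -3.1338 -.1325 .2282
-.04 1.184 1.249 .372 -1.208 .819 1.0866 -.29 .3565 -3.1388 -.562 -.7356
-.345 -.024 -.43 -.37 -.675 2.231 .4078 -.2888 .385 -3.1379 -.567 .0817
.333 -.001 -1.015 1.188 -.128 .164 .4961 .0708 .3275 -3.1346 -.5212 .0787
1.534 .359 .012 0 -1.224 -.288 .215 .64 .405 3.14 0 -.325"""
D=np.array([[float(x) for x in l.split()] for l in T.split("\n")])
def fk(q,p):
    a0,lat,h,L1,L2x,L2z,Lf,Lo,s4=p
    R=Ro.from_euler('z',q[0]); P=R.apply([a0,lat,h])
    R=R*Ro.from_euler('y',q[1]); P=P+R.apply([0,0,L1])
    R=R*Ro.from_euler('y',-q[2]); P=P+R.apply([L2x,0,L2z])
    R=R*Ro.from_euler('x',q[3]*s4); R=R*Ro.from_euler('y',-q[4])
    P=P+R.apply([Lf,0,Lo])
    R=R*Ro.from_euler('x',q[5])*Ro.from_matrix(np.array([[0,0,1],[0,1,0],[-1,0,0]]).astype(float))
    return P,R
def res(p,rot=False):
    r=[]
    for d in D:
        P,R=fk(d[:6],p); r+=list(P-d[6:9])
        if rot: r+=list(R.apply([0,0,1])-Ro.from_euler('xyz',d[9:]).apply([0,0,1]))
    return np.array(r)
E
python3 - <<'E'
from kin import *
for s4 in (1,-1):
    g=lambda p:res(np.r_[p,s4],True)
    o=least_squares(g,[.1,-.19,.4,.4,.4,0,.1,0]); r=o.fun.reshape(len(D),6); print(s4,o.x.round(4),np.abs(r).max(0).round(4))
E
```

```text
1 [ 0.1611 -0.1975  0.17    0.5572  0.4111 -0.0165  0.1125 -0.0805] [9.400e-02 1.129e-01 9.270e-02 1.530e-01 6.786e-01 2.000e-04]
-1 [ 0.014  -0.182   0.2606  0.5769  0.4153  0.0075  0.2577  0.0365] [0.0805 0.1163 0.0933 0.001  0.0013 0.0002]
```

```bash
cat >> kin.py <<'E'
def fk(q,p):
    a0,lat,h,L1x,L1,L2x,L2y,L2z,W1x,W1y,W1z,Lf,Ly,Lo=p
    R=Ro.from_euler('z',q[0]); P=R.apply([a0,lat,h])
    R=R*Ro.from_euler('y',q[1]); P=P+R.apply([L1x,0,L1])
    R=R*Ro.from_euler('y',-q[2]); P=P+R.apply([L2x,L2y,L2z])
    R=R*Ro.from_euler('x',-q[3]); P=P+R.apply([W1x*0,W1y,W1z]); R=R*Ro.from_euler('y',-q[4])
    P=P+R.apply([Lf,Ly*0,Lo])
    R=R*Ro.from_euler('x',q[5])*Ro.from_matrix(np.array([[0,0,1],[0,1,0],[-1,0,0]]).astype(float))
    return P,R
E
python3 - <<'E'
from kin import *
best=None
for h in (.2,.4):
  for L in(.3,.5):
    o=least_squares(lambda p:res(p,True),[.05,-.1,h,0,L,.4,-.1,0,0,0,0,.1,0,0]); r=o.fun.reshape(len(D),6); print(o.cost,o.x.round(4),np.abs(r).max(0).round(4))
P=r[:,:3]; print(P.round(3))
E
```

```text
5.380197821119902e-06 [-2.0000e-04  1.2853e+00  1.9850e-01 -0.0000e+00  6.0150e-01  4.6340e-01
 -1.2854e+00  3.0000e-04  0.0000e+00 -1.9160e-01 -3.0000e-04  1.9970e-01
  0.0000e+00  5.0000e-04] [0.0004 0.0003 0.0006 0.001  0.0013 0.0002]
5.380197821126846e-06 [-2.000e-04  4.466e-01  1.985e-01 -0.000e+00  6.015e-01  4.634e-01
 -4.467e-01  3.000e-04 -0.000e+00 -1.916e-01 -3.000e-04  1.997e-01
  0.000e+00  5.000e-04] [0.0004 0.0003 0.0006 0.001  0.0013 0.0002]
5.380197821117579e-06 [-2.000e-04 -3.608e-01  1.985e-01 -0.000e+00  6.015e-01  4.634e-01
  3.607e-01  3.000e-04  0.000e+00 -1.916e-01 -3.000e-04  1.997e-01
  0.000e+00  5.000e-04] [0.0004 0.0003 0.0006 0.001  0.0013 0.0002]
5.38019782111494e-06 [-2.000e-04  2.832e-01  1.985e-01 -0.000e+00  6.015e-01  4.634e-01
 -2.833e-01  3.000e-04 -0.000e+00 -1.916e-01 -3.000e-04  1.997e-01
  0.000e+00  5.000e-04] [0.0004 0.0003 0.0006 0.001  0.0013 0.0002]
[[-0.     0.    -0.   ]
 [ 0.     0.     0.   ]
 [ 0.    -0.    -0.   ]
 [-0.     0.     0.   ]
 [ 0.    -0.     0.   ]
 [-0.    -0.     0.   ]
 [ 0.    -0.     0.   ]
 [-0.    -0.    -0.   ]
 [-0.     0.     0.   ]
 [ 0.     0.     0.   ]
 [-0.     0.    -0.   ]
 [-0.    -0.    -0.   ]
 [ 0.     0.    -0.   ]
 [-0.     0.     0.   ]
 [ 0.    -0.    -0.001]]
```

```bash
sed -i 's/^P3=.*/P3=np.array([.5966,.1083,.0865])/; s/^YAW=.*/YAW=.083/' h.py
cat >> kin.py <<'E'
PP=[0,0,.1985,0,.6015,.4634,0,0,0,-.1916,0,.1997,0,.0005]
LO=np.array([-3.07,-1.43,-1.02,-3.03,-3.05,-3.03])+.01; HI=np.array([3.07,2.12,1.25,1.67,-0.0,3.03])-.01
def ik(P,rpy,q0=None,n=30,seed=0,allsol=False):
    Rt=Ro.from_euler('xyz',rpy); rng=np.random.default_rng(seed); out=[]
    for k in range(n):
        s=np.clip(q0,LO+.001,HI-.001) if (k==0 and q0 is not None) else rng.uniform(LO,HI)
        def g(q):
            p,R=fk(q,PP); return np.r_[p-P,.3*(R*Rt.inv()).as_rotvec()]
        o=least_squares(g,s,bounds=(LO,HI))
        if o.cost<1e-8:
            if not any(np.abs(o.x-x).max()<.02 for x in out): out.append(o.x)
            if not allsol and k==0 and q0 is not None: return out
    return out
E
python3 - <<'E'
from kin import *; from h import *
for i in (1,3):
  for p in (-.30,-.35,-.4,-.436,-.5,-.567):
   for L in (.1677,):
    tz=np.sin(-p)*ex-np.array([0,0,np.cos(p)])
    for dh in (.06,0):
      T=pk(i)+bz*dh-tz*L
      s=ik(T,[np.pi,p,YAW],allsol=True)
      print(i,p,dh,T.round(3),[x.round(2).tolist() for x in s])
E
```

```text
1 -0.3 0.06 [ 0.532 -0.017  0.301] [[0.36, 0.14, -0.64, 0.17, -0.51, -2.73]]
1 -0.3 0 [ 0.557 -0.015  0.247] [[0.34, 0.25, -0.67, 0.21, -0.37, -2.69]]
1 -0.35 0.06 [ 0.524 -0.018  0.298] [[0.37, 0.11, -0.71, 0.24, -0.42, -2.65]]
1 -0.35 0 [ 0.549 -0.016  0.244] [[0.34, 0.23, -0.76, 0.35, -0.25, -2.56]]
1 -0.4 0.06 [ 0.516 -0.019  0.295] [[0.36, 0.1, -0.8, 0.36, -0.31, -2.54]]
1 -0.4 0 [ 0.541 -0.017  0.241] []
1 -0.436 0.06 [ 0.511 -0.019  0.293] [[0.34, 0.08, -0.87, 0.52, -0.22, -2.4]]
1 -0.436 0 [ 0.536 -0.017  0.239] []
1 -0.5 0.06 [ 0.501 -0.02   0.288] []
1 -0.5 0 [ 0.526 -0.018  0.234] []
1 -0.567 0.06 [ 0.492 -0.021  0.282] []
1 -0.567 0 [ 0.517 -0.019  0.228] []
3 -0.3 0.06 [0.522 0.102 0.301] [[0.6, 0.13, -0.7, 0.31, -0.5, -2.37]]
3 -0.3 0 [0.547 0.104 0.247] [[0.56, 0.25, -0.74, 0.42, -0.34, -2.29]]
3 -0.35 0.06 [0.514 0.101 0.298] [[0.6, 0.11, -0.78, 0.45, -0.4, -2.24]]
3 -0.35 0 [0.539 0.104 0.244] [[0.5, 0.22, -0.88, 0.76, -0.2, -2.0]]
3 -0.4 0.06 [0.506 0.101 0.295] [[0.56, 0.09, -0.89, 0.67, -0.29, -2.04]]
3 -0.4 0 [0.532 0.103 0.241] []
3 -0.436 0.06 [0.501 0.1   0.293] [[0.47, 0.08, -0.98, 0.98, -0.19, -1.82]]
3 -0.436 0 [0.526 0.102 0.239] []
3 -0.5 0.06 [0.491 0.1   0.288] []
3 -0.5 0 [0.516 0.102 0.234] []
3 -0.567 0.06 [0.482 0.099 0.282] []
3 -0.567 0 [0.507 0.101 0.228] []
```

Run:
```python
from kin import *
for k in (0,5,12,13):
    d=D[k]; P,R=fk(d[:6],PP); Rt=Ro.from_euler('xyz',d[9:]); print((R.inv()*Rt).as_rotvec().round(3))
```

```text
[-0.000e+00  1.000e-03  2.817e+00]
[0.    0.    1.594]
[-0.    0.    0.25]
[-0.     0.    -1.899]
```

```bash
cat >> kin.py <<'E'
_fk=fk
def fk(q,p=PP):
    P,R=_fk(q,p); return P,R*Ro.from_euler('z',1.5*np.pi-2*q[5])
E
python3 - <<'E'
from kin import *; from h import *
for k in (0,5,12,13):
    d=D[k]; P,R=fk(d[:6],PP); Rt=Ro.from_euler('xyz',d[9:]); print((R.inv()*Rt).as_rotvec().round(3))
for i in (1,3):
  for p in (-.3,-.436,-.567):
    tz=np.sin(-p)*ex-np.array([0,0,np.cos(p)])
    for half in (0,1):
     for dh in (.06,0):
      T=pk(i)+bz*dh-tz*.1677
      R=Ro.from_euler('xyz',[np.pi,p,YAW])*Ro.from_euler('z',np.pi*half)
      s=ik(T,R.as_euler('xyz'),allsol=True,n=60)
      print(i,p,half,dh,T.round(3),[x.round(2).tolist() for x in s])
E
```

```text
[0.001 0.    0.   ]
[ 0.     0.    -0.001]
[-0.  0. -0.]
[-0.  0. -0.]
1 -0.3 0 0.06 [ 0.532 -0.017  0.301] [[0.36, 0.14, -0.64, 0.17, -0.51, 1.16]]
1 -0.3 0 0 [ 0.557 -0.015  0.247] [[0.34, 0.25, -0.67, 0.21, -0.37, 1.12]]
1 -0.3 1 0.06 [ 0.532 -0.017  0.301] [[0.36, 0.14, -0.64, 0.17, -0.51, -1.99]]
1 -0.3 1 0 [ 0.557 -0.015  0.247] [[0.34, 0.25, -0.67, 0.21, -0.37, -2.02]]
1 -0.436 0 0.06 [ 0.511 -0.019  0.293] [[0.34, 0.08, -0.87, 0.52, -0.22, 0.83]]
1 -0.436 0 0 [ 0.536 -0.017  0.239] []
1 -0.436 1 0.06 [ 0.511 -0.019  0.293] [[0.34, 0.08, -0.87, 0.52, -0.22, -2.31]]
1 -0.436 1 0 [ 0.536 -0.017  0.239] []
1 -0.567 0 0.06 [ 0.492 -0.021  0.282] []
1 -0.567 0 0 [ 0.517 -0.019  0.228] []
1 -0.567 1 0.06 [ 0.492 -0.021  0.282] []
1 -0.567 1 0 [ 0.517 -0.019  0.228] []
3 -0.3 0 0.06 [0.522 0.102 0.301] [[0.6, 0.13, -0.7, 0.31, -0.5, 0.79]]
3 -0.3 0 0 [0.547 0.104 0.247] [[0.56, 0.25, -0.74, 0.42, -0.34, 0.72]]
3 -0.3 1 0.06 [0.522 0.102 0.301] [[0.6, 0.13, -0.7, 0.31, -0.5, -2.35]]
3 -0.3 1 0 [0.547 0.104 0.247] [[0.56, 0.25, -0.74, 0.42, -0.34, -2.42]]
3 -0.436 0 0.06 [0.501 0.1   0.293] [[0.47, 0.08, -0.98, 0.98, -0.19, 0.25]]
3 -0.436 0 0 [0.526 0.102 0.239] []
3 -0.436 1 0.06 [0.501 0.1   0.293] [[0.47, 0.08, -0.98, 0.98, -0.19, -2.9]]
3 -0.436 1 0 [0.526 0.102 0.239] []
3 -0.567 0 0.06 [0.482 0.099 0.282] []
3 -0.567 0 0 [0.507 0.101 0.228] []
3 -0.567 1 0.06 [0.482 0.099 0.282] []
3 -0.567 1 0 [0.507 0.101 0.228] []
```

```bash
cat > st.py <<'E'
from h import *
from kin import Ro
s=arm.get_state(); R=Ro.from_euler('xyz',s['ee_rot']); tz=R.apply([0,0,1])
print('t',s['t'],'q',s['q'].round(3),'P',s['eef_pos'].round(4),'rpy',s['ee_rot'].round(3),'F',s['force'].round(1),'M',s['moment'].round(2),'w',round(s['width'],4))
g=s['eef_pos']+tz*.1677
for i in (1,3):
    d=g-pk(i); print('pk',i,'grip-pk uphill %.1f left %.1f normal %.1f mm'%tuple(1e3*np.array([d@bx,d@ey,d@bz])), 'world cm',(-d*100).round(2))
E
python3 -m handwheel '[[0.3,1,-0.8,0],[0.3,1,-0.8,0],[0.3,1,-0.8,0],[0,0,-0.5,0],[0,0,0,0]]'; python3 st.py
```

```text
t: 24.35
eef_pos: [0.5098, 0.1005, 0.3112]
ee_rot: [-3.134, -0.509, 0.078]
force: [-0.7, 0.1, -2.2]
width: 0.019
t 24.35 q [ 0.176  0.052 -1.015  1.665 -0.04  -0.179] P [0.5098 0.1005 0.3112] rpy [-3.134 -0.509  0.078] F [-0.7  0.1 -2.2] M [-0.23  1.99  0.02] w 0.019
pk 1 grip-pk uphill 28.2 left 120.2 normal 73.2 mm world cm [  1.53 -11.94  -7.83]
pk 3 grip-pk uphill 28.2 left 0.2 normal 73.2 mm world cm [ 0.54  0.02 -7.83]
```

```bash
python3 -m handwheel '[[0,0,-1,0],[0,0,-1,0],[0,0,-1,0],[0,0,0,0]]'; python3 st.py
```

```text
t: 24.75
eef_pos: [0.514, 0.1038, 0.2965]
ee_rot: [-3.139, -0.482, 0.081]
force: [-0.3, -0.6, -1.4]
width: 0.019
t 24.75 q [ 0.182  0.083 -1.012  1.666 -0.045 -0.184] P [0.514  0.1038 0.2965] rpy [-3.139 -0.482  0.081] F [-0.3 -0.6 -1.4] M [-0.23  1.94  0.07] w 0.019
pk 1 grip-pk uphill 21.5 left 122.6 normal 57.7 mm world cm [  1.51 -12.18  -6.14]
pk 3 grip-pk uphill 21.5 left 2.6 normal 57.7 mm world cm [ 0.51 -0.22 -6.14]
```

```bash
python3 -m handwheel '[[0,-0.1,-1,0],[0,-0.1,-1,0],[0,0,-1,0],[0,0,-1,0],[0,0,0,0]]'; python3 st.py; python3 -c "
from h import *
grab('scene','s7');grab('wrist','w7')
f=load('s7');im=f['image'][80:290,330:540]
cv2.imwrite('pics/s7c.png',cv2.resize(im,None,fx=2.8,fy=2.8,interpolation=cv2.INTER_CUBIC)[:,:,::-1])"
```

```text
t: 25.25
eef_pos: [0.5206, 0.1046, 0.2783]
ee_rot: [3.138, -0.449, 0.079]
force: [-0.4, 0.1, -2.5]
width: 0.0189
t 25.25 q [ 0.182  0.123 -1.006  1.666 -0.048 -0.188] P [0.5206 0.1046 0.2783] rpy [ 3.138 -0.449  0.079] F [-0.4  0.1 -2.5] M [-0.17  1.86 -0.01] w 0.0189
pk 1 grip-pk uphill 14.2 left 121.8 normal 38.3 mm world cm [  1.34 -12.11  -4.07]
pk 3 grip-pk uphill 14.2 left 1.8 normal 38.3 mm world cm [ 0.35 -0.15 -4.07]
```

View pics/s7c.png

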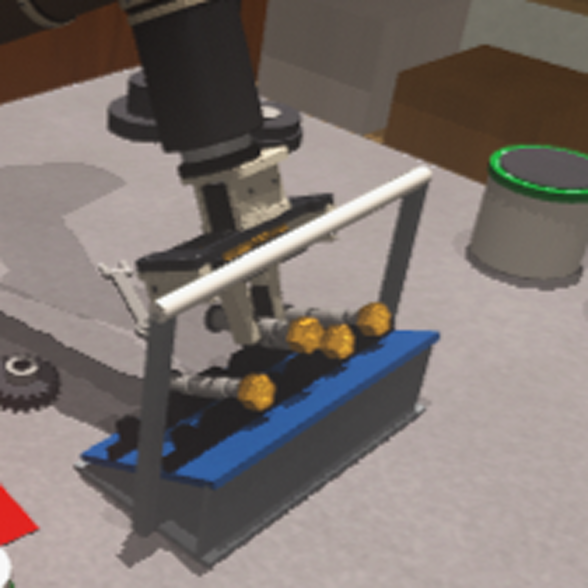

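View pics/w7.png

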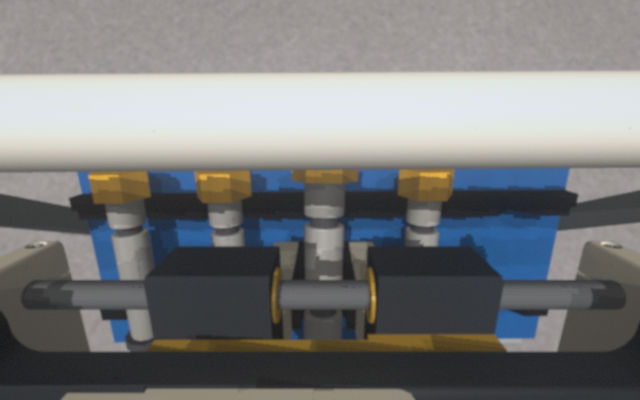

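```bash
python3 -m handwheel '[[0,-0.1,-1,0],[0,-0.1,-1,0],[0,-0.1,-1,0],[0,0,-1,0],[0,0,0,0]]'; python3 st.py
```

```text
t: 25.85
eef_pos: [0.5277, 0.1051, 0.2599]
ee_rot: [3.132, -0.416, 0.079]
force: [0.1, 0.3, -2.9]
width: 0.0188
t 25.85 q [ 0.181  0.164 -0.998  1.666 -0.051 -0.189] P [0.5277 0.1051 0.2599] rpy [ 3.132 -0.416  0.079] F [ 0.1  0.3 -2.9] M [-0.13  1.71 -0.01] w 0.0188
pk 1 grip-pk uphill 7.5 left 120.7 normal 18.6 mm world cm [  1.11 -12.02  -2.01]
pk 3 grip-pk uphill 7.5 left 0.7 normal 18.6 mm world cm [ 0.11 -0.06 -2.01]
```

```bash
python3 -m handwheel '[[0,0,-1,0],[0,-0.1,-1,0],[0,0,0,0],[0,0,0,0]]' 1 12; python3 st.py;python3 -m handwheel '[[0,0,-0.6,0],[0,0,-0.6,0],[0,0,0,0]]';python3 st.py; python3 -c "
from h import *
grab('scene','s8')
f=load('s8');im=f['image'][130:290,340:500]
cv2.imwrite('pics/s8c.png',cv2.resize(im,None,fx=3.7,fy=3.7,interpolation=cv2.INTER_CUBIC)[:,:,::-1])"
```

```text
t: 26.25
eef_pos: [0.5314, 0.1058, 0.2511]
ee_rot: [3.129, -0.401, 0.079]
force: [0.0, -0.4, -1.8]
width: 0.0192
t 26.25 q [ 0.182  0.185 -0.993  1.666 -0.053 -0.19 ] P [0.5314 0.1058 0.2511] rpy [ 3.129 -0.401  0.079] F [ 0.  -0.4 -1.8] M [-0.15  1.61  0.02] w 0.0192
pk 1 grip-pk uphill 4.6 left 120.6 normal 9.1 mm world cm [  0.97 -12.02  -1.02]
pk 3 grip-pk uphill 4.6 left 0.6 normal 9.1 mm world cm [-0.03 -0.06 -1.02]
t: 26.55
eef_pos: [0.534, 0.1069, 0.2455]
ee_rot: [3.128, -0.392, 0.079]
force: [-2.0, -0.5, 0.8]
width: 0.0195
t 26.55 q [ 0.184  0.198 -0.989  1.666 -0.054 -0.193] P [0.534  0.1069 0.2455] rpy [ 3.128 -0.392  0.079] F [-2.  -0.5  0.8] M [-0.26  1.55 -0.14] w 0.0195
pk 1 grip-pk uphill 3.1 left 121.1 normal 3.0 mm world cm [  0.85 -12.08  -0.4 ]
pk 3 grip-pk uphill 3.1 left 1.1 normal 3.0 mm world cm [-0.15 -0.13 -0.4 ]
```

View pics/s8c.png

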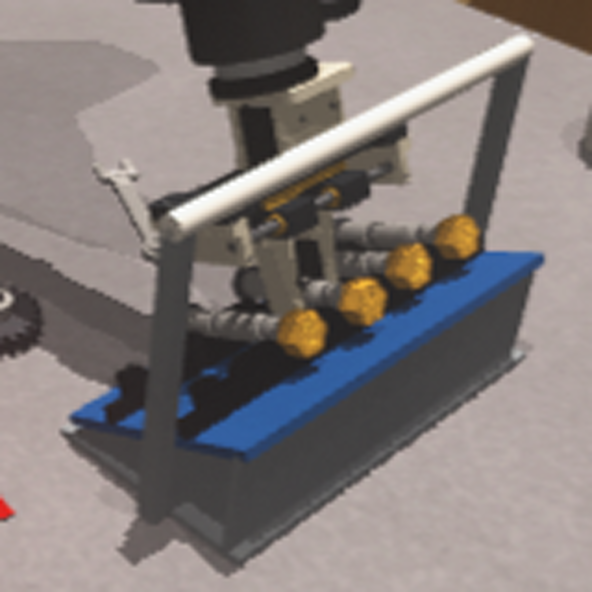

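```bash
python3 -m handwheel '[[-0.1,-0.05,-0.4,0],[-0.1,-0.05,-0.4,0],[0,0,0,0]]' 1 8; python3 st.py;python3 -m handwheel '[[0,0,-0.4,0],[0,0,-0.4,0],[0,0,0,0]]';python3 st.py
```

```text
t: 26.9
eef_pos: [0.5341, 0.1067, 0.2426]
ee_rot: [3.126, -0.387, 0.079]
force: [0.2, -0.5, 3.3]
width: 0.0191
t 26.9 q [ 0.184  0.203 -0.99   1.666 -0.055 -0.193] P [0.5341 0.1067 0.2426] rpy [ 3.126 -0.387  0.079] F [ 0.2 -0.5  3.3] M [-0.23  0.79 -0.04] w 0.0191
pk 1 grip-pk uphill 1.1 left 120.7 normal 0.4 mm world cm [  0.92 -12.04  -0.08]
pk 3 grip-pk uphill 1.1 left 0.7 normal 0.4 mm world cm [-0.07 -0.08 -0.08]
t: 27.2
eef_pos: [0.5361, 0.1071, 0.2392]
ee_rot: [3.125, -0.382, 0.078]
force: [-1.8, -1.9, 8.2]
width: 0.0201
t 27.2 q [ 0.185  0.211 -0.987  1.666 -0.057 -0.194] P [0.5361 0.1071 0.2392] rpy [ 3.125 -0.382  0.078] F [-1.8 -1.9  8.2] M [-0.75  0.57 -0.24] w 0.0201
pk 1 grip-pk uphill 0.6 left 120.7 normal -3.5 mm world cm [  0.8  -12.04   0.29]
pk 3 grip-pk uphill 0.6 left 0.7 normal -3.5 mm world cm [-0.2  -0.08  0.29]
```

```bash
python3 -c "
from h import *
grab('scene','s9');grab('top','t9');grab('wrist','w9')
f=load('s9');im=f['image'][130:290,340:500]
a=cv2.resize(im,None,fx=3.7,fy=3.7,interpolation=cv2.INTER_CUBIC)
cv2.imwrite('pics/s9c.png',a[:,:,::-1])"
```

```text
(no output)
```

View pics/s9c.png

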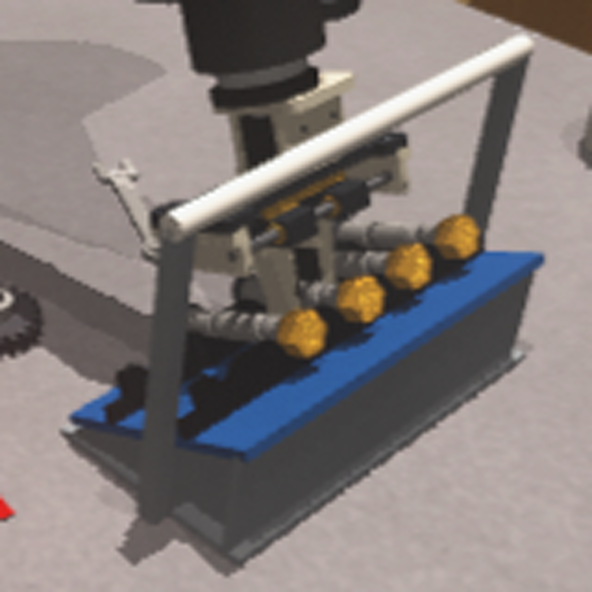

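View pics/w9.png

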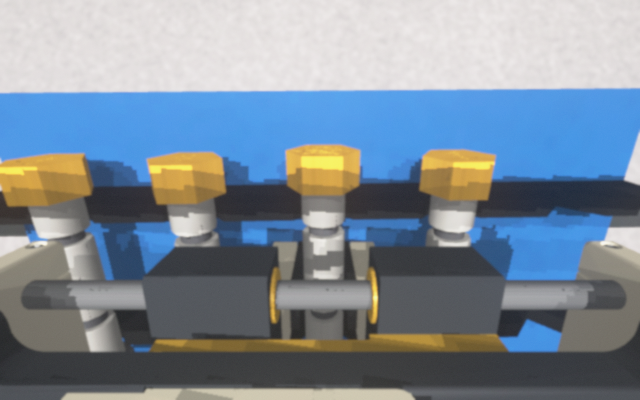

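```bash
python3 -m handwheel '[[0,0,0,0],[0,0,0,0]]' 1 3; python3 st.py|tail -1;  python3 -m handwheel '[[0,0,0,0],[0,0,0,0],[0,0,0,0]]' 0.66 3; python3 st.py; python3 -c "
from h import *
grab('wrist','w10')"
```

```text
t: 27.55
eef_pos: [0.5359, 0.1071, 0.2388]
ee_rot: [3.125, -0.381, 0.078]
force: [2.5, -2.1, 3.5]
width: 0.02
pk 3 grip-pk uphill 0.1 left 0.7 normal -3.8 mm world cm [-0.16 -0.09  0.34]
t: 27.85
eef_pos: [0.5347, 0.1075, 0.2373]
ee_rot: [3.126, -0.377, 0.079]
force: [-0.5, -0.3, 0.4]
width: 0.0293
t 27.85 q [ 0.185  0.213 -0.989  1.666 -0.055 -0.194] P [0.5347 0.1075 0.2373] rpy [ 3.126 -0.377  0.079] F [-0.5 -0.3  0.4] M [-0.11  1.18 -0.  ] w 0.0293
pk 1 grip-pk uphill -2.2 left 121.4 normal -4.6 mm world cm [  1.01 -12.09   0.51]
pk 3 grip-pk uphill -2.2 left 1.4 normal -4.6 mm world cm [ 0.01 -0.14  0.51]
```

View pics/w10.png

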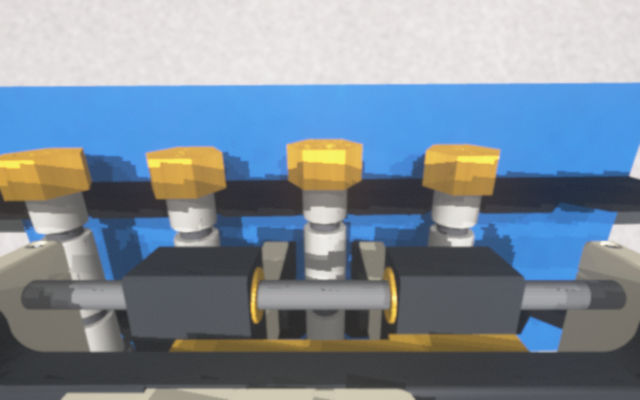

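```bash
python3 -m handwheel '[[-0.3,0,0.7,0],[-0.4,0,1,0],[-0.6,0,1.5,0],[-1,0,2.5,0],[-1.5,0,3,0],[-2,0,3,0],[-3,0,2,0],[-3,0,0,0],[0,0,0,0]]'; python3 st.py; python3 -c "
from h import *
grab('scene','s11');grab('top','t11');grab('wrist','w11')
f=load('s11');im=f['image'][130:290,340:500]
a=cv2.resize(im,None,fx=3.7,fy=3.7,interpolation=cv2.INTER_CUBIC)
cv2.imwrite('pics/s11c.png',a[:,:,::-1])"
```

```text
t: 28.8
eef_pos: [0.4293, 0.1045, 0.3639]
ee_rot: [3.118, -0.397, 0.079]
force: [0.0, -0.1, -0.2]
width: 0.0294
t 28.8 q [ 0.763 -0.128 -0.874  0.497 -0.584  0.497] P [0.4293 0.1045 0.3639] rpy [ 3.118 -0.397  0.079] F [ 0.  -0.1 -0.2] M [-0.03  1.25  0.06] w 0.0294
pk 1 grip-pk uphill -40.8 left 125.8 normal 154.5 mm world cm [ 11.24 -11.69 -12.27]
pk 3 grip-pk uphill -40.8 left 5.8 normal 154.5 mm world cm [ 10.24   0.27 -12.27]
```

View pics/s11c.png

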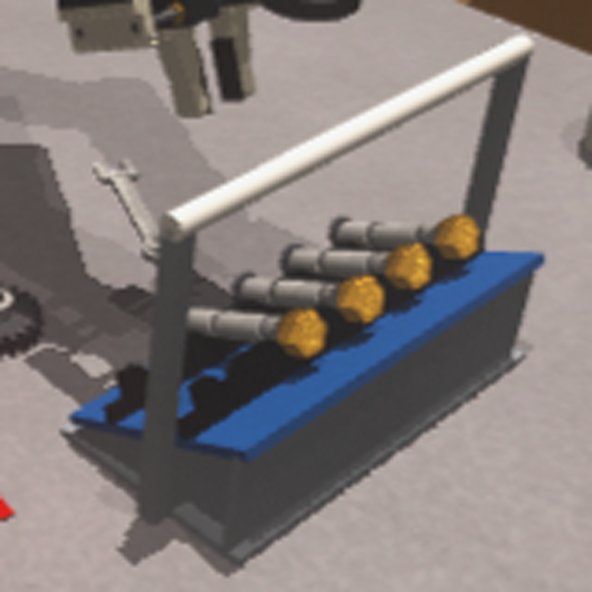

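View pics/w11.png

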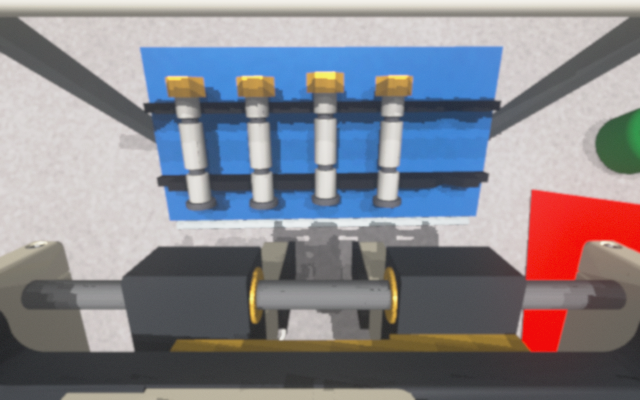

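```bash
python3 -m handwheel '[[0,-2,1,-0.1],[0,-3.5,1.5,-0.15],[0,-3.5,1.5,-0.15],[0,-3.5,1.5,-0.15],[0,-3.5,1.5,-0.15],[0,-3.5,1.5,-0.15],[0,-3.5,0.5,-0.15],[1,-3.5,0.5,-0.15],[2,-3,0,-0.15],[3,-1,0,-0.15],[3,0,0,-0.15],[3,0,0,-0.15],[3,0,0,-0.15],[3,0,0,-0.15],[3,0,0,-0.15],[3,0,0,-0.15],[3,0,0,-0.15],[3,0,0,-0.15],[3,0,0,-0.15],[3,0,0,-0.15]]' 0; python3 st.py
```

```text
t: 30.95
eef_pos: [0.794, -0.2007, 0.4557]
ee_rot: [3.115, -0.399, -2.878]
force: [1.9, -0.1, 1.3]
width: 0.0875
t 30.95 q [ 0.006  0.739  0.699  0.078 -1.923 -1.307] P [ 0.794  -0.2007  0.4557] rpy [ 3.115 -0.399 -2.878] F [ 1.9 -0.1  1.3] M [ 0.28 -1.54  0.03] w 0.0875
pk 1 grip-pk uphill 187.0 left -211.6 normal 149.6 mm world cm [-12.34  20.21 -21.47]
pk 3 grip-pk uphill 187.0 left -331.6 normal 149.6 mm world cm [-13.34  32.16 -21.47]
```

```bash
python3 -m handwheel '[[3,-0.5,0,-0.15],[3,-0.5,0,-0.15],[4,-1,0,-0.15],[5,-1.2,0.5,0],[5,-1.2,0.5,0],[5,-1.2,0.5,0],[5,-1.2,0.5,0],[5,-1.2,0.5,0],[5,-1.2,0.5,0],[0,0,0,0]]' 0; python3 st.py|head -1
```

```text
t: 31.95
eef_pos: [0.9275, -0.2272, 0.393]
ee_rot: [-3.128, -0.203, 2.968]
force: [-1.4, -0.1, -1.6]
width: 0.0875
t 31.95 q [-0.041  1.049  1.25  -0.015 -1.975 -1.707] P [ 0.9275 -0.2272  0.393 ] rpy [-3.128 -0.203  2.968] F [-1.4 -0.1 -1.6] M [ 0.02 -0.8  -0.01] w 0.0875
```

```bash
python3 -m handwheel '[[5,-1.2,1,0],[5,-1.2,1,0],[5,-1.2,1,0],[0,0,0,0]]' 0; python3 st.py|head -1
```

```text
t: 32.35
eef_pos: [0.9509, -0.2315, 0.3853]
ee_rot: [-3.11, -0.099, 2.97]
force: [0.8, -0.6, -1.1]
width: 0.0875
t 32.35 q [-0.038  1.06   1.251  0.019 -1.864 -1.698] P [ 0.9509 -0.2315  0.3853] rpy [-3.11  -0.099  2.97 ] F [ 0.8 -0.6 -1.1] M [ 0.14 -0.47  0.03] w 0.0875
```

```bash
python3 -m handwheel '[[-2,0,0,0.03],[-4,-1,0,0.05],[-5,-1,0,0.05],[-5,-1,0,0.05],[-5,-1,0,0.05],[-5,-1,0,0],[-5,-1,-1,0],[-5,-1,-1.5,0],[-5,-1,-2,0],[-3,-1,-2,0],[-2,0,-1.5,0],[0,0,0,0]]' 0; python3 st.py|head -1; python3 -c "
from h import *
grab('wrist','w12')"
```

```text
t: 33.55
eef_pos: [0.5031, -0.3179, 0.3094]
ee_rot: [-3.113, -0.101, -3.089]
force: [-0.4, 0.2, 0.2]
width: 0.0878
t 33.55 q [-0.216  0.328 -0.294  0.064 -1.04  -1.335] P [ 0.5031 -0.3179  0.3094] rpy [-3.113 -0.101 -3.089] F [-0.4  0.2  0.2] M [ 0.13 -0.54 -0.04] w 0.0878
```

View pics/w12.png

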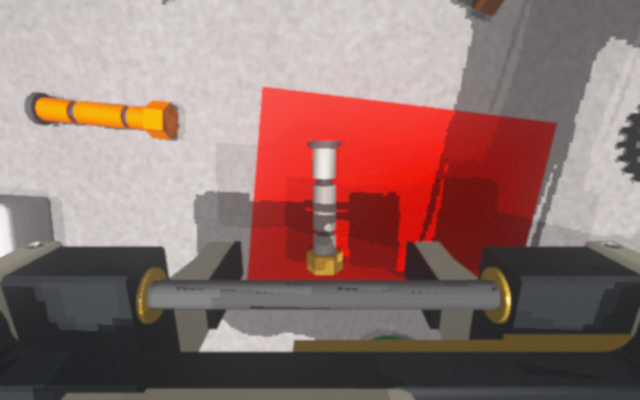

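Run:
```python
from h import *
f=load("w12")
for n,p,z in [("foot top",(323.7,142.5),.031),("groove",(324.7,182),.027),("groove2",(325,232),.027),("headback",(325,250),.030),("axis1",(324.2,160),.027),("axis2",(325,195),.027)]: print(n,onz(f,*p,z).round(4),dep(f,*p).round(4))
im=f["image"][130:280,260:390]; cv2.imwrite("pics/w12c.png",cv2.resize(im,None,fx=4.5,fy=4,interpolation=cv2.INTER_CUBIC)[:,:,::-1])
```

```text
foot top [ 0.424  -0.3289  0.031 ] [ 0.424  -0.3289  0.0304]
groove [ 0.4568 -0.3263  0.027 ] [ 0.4572 -0.3264  0.0233]
groove2 [ 0.5004 -0.3236  0.027 ] [ 0.5014 -0.3236  0.0238]
headback [ 0.5158 -0.3227  0.03  ] [ 0.5174 -0.3227  0.0255]
axis1 [ 0.4383 -0.3278  0.027 ] [ 0.4383 -0.3278  0.027 ]
axis2 [ 0.4679 -0.3254  0.027 ] [ 0.4678 -0.3254  0.0271]
```

View pics/w12c.png

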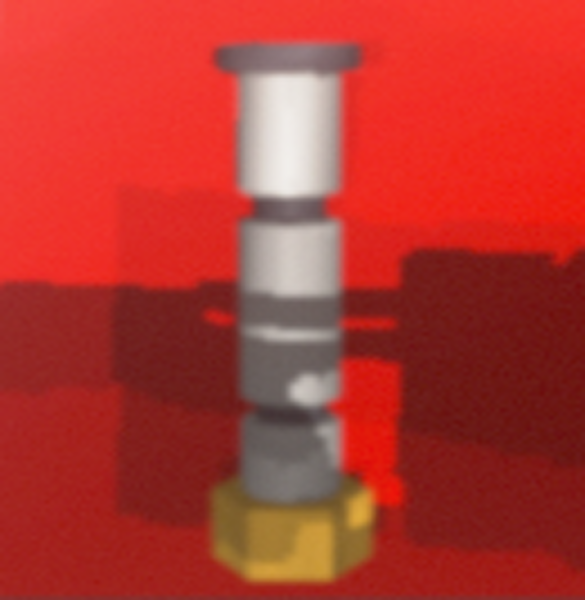

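```bash
python3 -m handwheel '[[-0.7,-0.1,-2.5,0.01],[-0.6,-0.1,-3,0],[0,0,-3,0],[0,0,-2,0],[0,0,-1.2,0],[0,0,-0.8,0],[0,0,0,0]]' 0; python3 st.py|head -1; python3 -m handwheel '[[0,0,0,0],[0,0,0,0],[0,0,0,0],[0,0,0,0],[0,0,0,0],[0,0,0,0],[0,0,0,0],[0,0,0,0],[0,0,0,0],[0,0,0,0],[0,0,0,0],[0,0,0,0]]' 1 50;python3 st.py|head -1
```

```text
t: 34.3
eef_pos: [0.4942, -0.3196, 0.1854]
ee_rot: [-3.11, -0.098, -3.076]
force: [0.5, 0.2, 0.2]
width: 0.0877
t 34.3 q [-0.223  0.462 -0.437  0.084 -0.758 -1.344] P [ 0.4942 -0.3196  0.1854] rpy [-3.11  -0.098 -3.076] F [0.5 0.2 0.2] M [ 0.13 -0.46  0.04] w 0.0877
t: 35.5
eef_pos: [0.4938, -0.3197, 0.1859]
ee_rot: [-3.11, -0.097, -3.076]
force: [0.3, -1.2, 0.6]
width: 0.0189
t 35.5 q [-0.223  0.461 -0.438  0.084 -0.757 -1.344] P [ 0.4938 -0.3197  0.1859] rpy [-3.11  -0.097 -3.076] F [ 0.3 -1.2  0.6] M [-0.27 -0.41 -0.01] w 0.0189
```

```bash
python3 -m handwheel '[[0,0,0.7,0],[0,0,1.5,0],[0,0,3,0],[0,0,4,0],[1,0.5,4,-0.06],[3,1,4,-0.06],[4,1,4,-0.06],[5,1,3,-0.06],[5,1,2,-0.06],[5,1,1,-0.06],[5,1,0,-0.06],[5,1,0,-0.06],[5,1,0,0],[4,0,0,0],[5,-1.4,0.5,0],[5,-1.4,0.5,0],[5,-1.4,0.5,0],[0,0,0,0]]'; python3 st.py|head -1; python3 -c "
from h import *
grab('scene','s13');grab('wrist','w13')
f=load('s13')
for v in (200,220,240,255):
    r=f['depth'][v,370:400]; print(v,np.round(r,2).tolist()[::2])
"
```

```text
t: 37.3
eef_pos: [0.9442, -0.2539, 0.4202]
ee_rot: [-3.112, -0.023, 2.73]
force: [0.3, 0.2, -2.7]
width: 0.0186
t 37.3 q [-0.061  1.022  1.248  0.02  -1.828 -1.916] P [ 0.9442 -0.2539  0.4202] rpy [-3.112 -0.023  2.73 ] F [ 0.3  0.2 -2.7] M [ 0.13 -0.15  0.02] w 0.0186
200 [1.1799999475479126, 1.1799999475479126, 1.1799999475479126, 1.1799999475479126, 1.1799999475479126, 1.1699999570846558, 0.8100000023841858, 0.800000011920929, 0.800000011920929, 0.7900000214576721, 0.800000011920929, 1.1699999570846558, 1.1699999570846558, 1.1799999475479126, 1.1799999475479126]
220 [1.090000033378601, 1.090000033378601, 1.090000033378601, 1.090000033378601, 1.090000033378601, 1.090000033378601, 0.8299999833106995, 0.8299999833106995, 0.8199999928474426, 0.8299999833106995, 0.9800000190734863, 0.9700000286102295, 0.9800000190734863, 0.9700000286102295, 0.9700000286102295]
240 [0.9300000071525574, 0.9399999976158142, 0.9399999976158142, 0.949999988079071, 0.949999988079071, 0.8700000047683716, 0.8600000143051147, 0.8600000143051147, 0.8700000047683716, 0.9300000071525574, 0.9200000166893005, 0.8899999856948853, 0.8799999952316284, 0.8799999952316284, 0.8899999856948853]
255 [0.9599999785423279, 0.9599999785423279, 0.9599999785423279, 0.9599999785423279, 0.8999999761581421, 0.8899999856948853, 0.8899999856948853, 0.8899999856948853, 0.9599999785423279, 0.9599999785423279, 0.9599999785423279, 0.949999988079071, 0.9599999785423279, 0.949999988079071, 0.949999988079071]
```

View pics/w13.png

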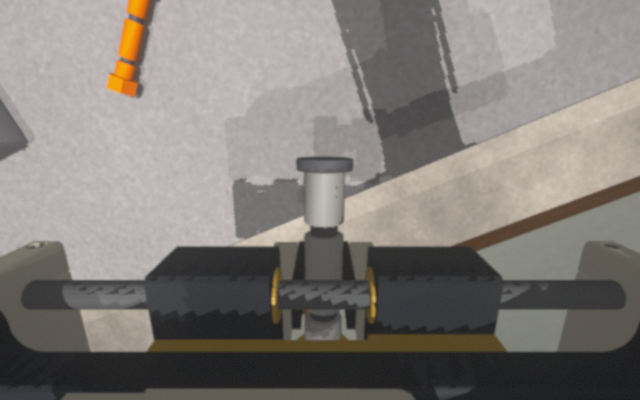

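View pics/s13.png

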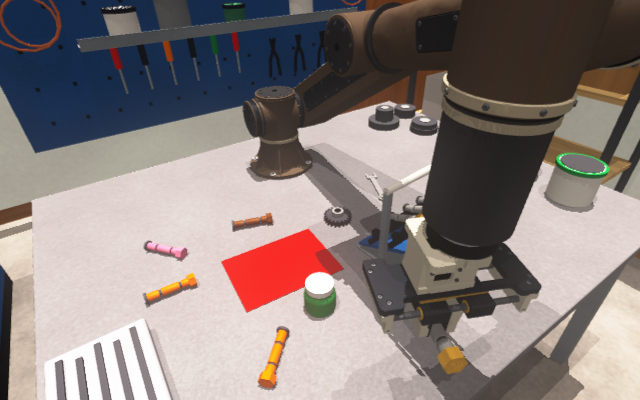

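```bash
python3 -m handwheel '[[5,-1.4,0.5,0],[5,-1.4,0.5,0],[5,-1.4,0.5,0],[5,-1.4,0.5,0],[5,-1.4,0.5,0],[5,-1.4,0.5,0],[5,-1.4,0.5,0],[0,0,0,0]]'; python3 st.py|head -1
```

```text
t: 38.2
eef_pos: [1.0172, -0.2744, 0.3646]
ee_rot: [-3.124, 0.226, 2.735]
force: [-1.6, 0.2, -3.2]
width: 0.0189
t 38.2 q [-0.063  1.099  1.249  0.092 -1.514 -1.911] P [ 1.0172 -0.2744  0.3646] rpy [-3.124  0.226  2.735] F [-1.6  0.2 -3.2] M [ 0.55  0.88 -0.  ] w 0.0189
```

```bash
python3 -m handwheel '[[0,0,0,-0.07],[5,-1.4,1,0],[5,-1.4,1,0],[5,-1.4,1,0],[5,-1.4,1,0],[0,0,0,0]]'; python3 st.py|head -1
```

```text
t: 38.8
eef_pos: [1.0532, -0.2845, 0.3498]
ee_rot: [-3.14, 0.373, 2.667]
force: [-0.5, 0.1, -3.4]
width: 0.0188
t 38.8 q [-0.062  1.134  1.25   0.152 -1.346 -1.993] P [ 1.0532 -0.2845  0.3498] rpy [-3.14   0.373  2.667] F [-0.5  0.1 -3.4] M [ 0.81  1.39 -0.07] w 0.0188
```

```bash
sed -i 's/tz\*.1677/tz*.1697/' st.py
python3 - <<'E'
from kin import *; from h import *
for p in (.34,.355,.373):
    tz=np.sin(p)*ex-np.array([0,0,np.cos(p)])
    for dh in (.09,.05,.02,0):
      T=pk(1)+bx*-.005+bz*dh-tz*.1697
      R=Ro.from_euler('xyz',[np.pi,-p,YAW])*Ro.from_euler('z',np.pi)
      s=ik(T,R.as_euler('xyz'),allsol=True,n=25)
      print(p,dh,T.round(4),[x.round(2).tolist() for x in s])
E
```

```text
0.34 0.09 [ 0.5077 -0.0195  0.3259] [[0.38, 0.05, -0.69, 0.2, -0.51, -2.03]]
0.34 0.05 [ 0.5246 -0.0181  0.2897] [[0.37, 0.13, -0.72, 0.24, -0.41, -2.06]]
0.34 0.02 [ 0.5372 -0.0171  0.2625] [[0.35, 0.19, -0.74, 0.28, -0.33, -2.09]]
0.34 0 [ 0.5456 -0.0164  0.2444] [[0.34, 0.23, -0.76, 0.32, -0.27, -2.13]]
0.355 0.09 [ 0.5053 -0.0197  0.3251] [[0.38, 0.05, -0.71, 0.22, -0.48, -2.05]]
0.355 0.05 [ 0.5222 -0.0183  0.2888] [[0.37, 0.12, -0.74, 0.27, -0.38, -2.09]]
0.355 0.02 [ 0.5348 -0.0173  0.2616] [[0.35, 0.18, -0.77, 0.32, -0.29, -2.13]]
0.355 0 [ 0.5432 -0.0166  0.2435] [[0.34, 0.22, -0.79, 0.39, -0.23, -2.19]]
0.373 0.09 [ 0.5025 -0.0199  0.324 ] [[0.38, 0.04, -0.73, 0.25, -0.45, -2.08]]
0.373 0.05 [ 0.5193 -0.0185  0.2877] [[0.36, 0.12, -0.77, 0.31, -0.34, -2.13]]
0.373 0.02 [ 0.532  -0.0175  0.2605] [[0.34, 0.18, -0.81, 0.4, -0.25, -2.2]]
0.373 0 [ 0.5404 -0.0168  0.2424] [[0.31, 0.21, -0.85, 0.52, -0.17, -2.3]]
```

```bash
python3 -m handwheel '[[-2,0,0,0],[-3,0,1,0.05],[-4,0,1,0.08],[-5,0,1,0.08],[-5,0,0,0.08],[-5,0,0,0.08],[-5,0,0,0.08],[-5,0,0,0.08],[-5,0,0,0.028],[-5,0,0,0],[-5,0,0,0],[-5,0,0,0],[-5,1,0,0],[-4,2,0,0],[-1,3,0,0],[0,4,0,0],[0,4,-1,0],[0,4,-1,0],[1,4,-1,0],[2,2,-1,0]]'; python3 -m handwheel '[[0,0,0,0]]'; python3 st.py
```

```text
t: 40.8
eef_pos: [0.4437, -0.043, 0.3405]
ee_rot: [-3.141, 0.377, -3.056]
force: [0.4, -0.6, -1.1]
width: 0.0185
t: 40.9
eef_pos: [0.4462, -0.0427, 0.3396]
ee_rot: [-3.139, 0.375, -3.054]
force: [-1.3, 0.7, -2.1]
width: 0.0188
t 40.9 q [ 0.389 -0.085 -0.805  0.232 -0.503 -2.057] P [ 0.4462 -0.0427  0.3396] rpy [-3.139  0.375 -3.054] F [-1.3  0.7 -2.1] M [-0.17  1.53 -0.07] w 0.0188
pk 1 grip-pk uphill -50.7 left -18.2 normal 128.7 mm world cm [ 9.85  2.64 -9.52]
pk 3 grip-pk uphill -50.7 left -138.2 normal 128.7 mm world cm [ 8.85 14.6  -9.52]
```

```bash
python3 -m handwheel '[[1.5,0.5,-1,0],[1.5,0.5,-1,0],[1.5,0.5,-1,0],[1.5,0.5,-1,0],[1.3,0.4,-1.2,0],[0,0,0,0],[0,0,0,0]]'; python3 st.py; python3 -c "
from h import *
grab('scene','s14');grab('wrist','w14')
f=load('s14');im=f['image'][100:290,320:510]
a=cv2.resize(im,None,fx=3.1,fy=3.1,interpolation=cv2.INTER_CUBIC)
cv2.imwrite('pics/s14c.png',a[:,:,::-1])"
```

```text
t: 41.6
eef_pos: [0.5181, -0.0215, 0.2875]
ee_rot: [-3.139, 0.373, -3.059]
force: [-0.1, 1.1, -2.2]
width: 0.019
t 41.6 q [ 0.36   0.115 -0.774  0.314 -0.337 -2.128] P [ 0.5181 -0.0215  0.2875] rpy [-3.139  0.373 -3.059] F [-0.1  1.1 -2.2] M [-0.1   1.48  0.02] w 0.019
pk 1 grip-pk uphill -6.4 left -3.3 normal 50.4 mm world cm [ 2.68  0.55 -4.3 ]
pk 3 grip-pk uphill -6.4 left -123.3 normal 50.4 mm world cm [ 1.68 12.51 -4.3 ]
```

View pics/s14c.png

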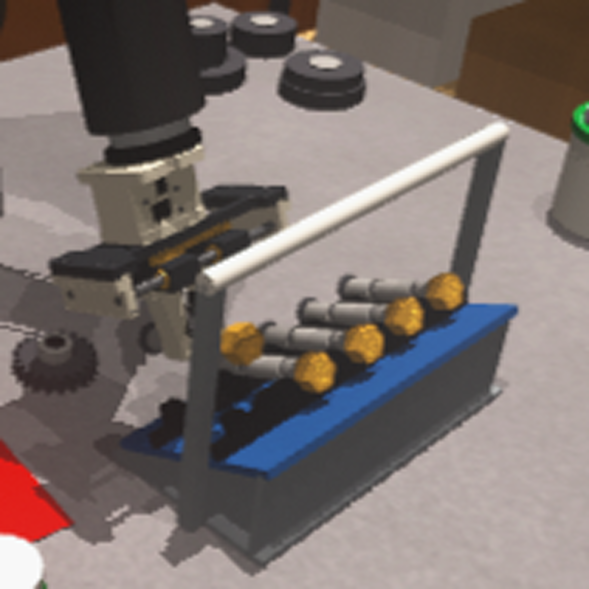

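View pics/w14.png

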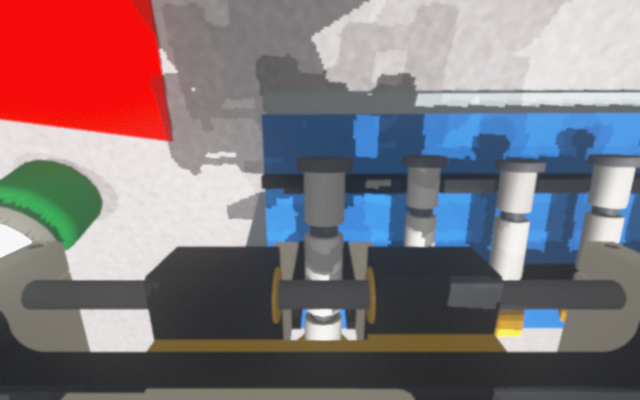

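```bash
python3 -m handwheel '[[0.3,0.1,-0.7,0],[0.4,0.15,-0.8,0],[0.4,0.1,-0.9,0],[0.4,0.1,-0.8,0],[0,0,0,0],[0,0,0,0]]'; python3 st.py; python3 -c "
from h import *
grab('scene','s15');grab('wrist','w15')
f=load('s15');im=f['image'][100:290,320:510]
a=cv2.resize(im,None,fx=3.1,fy=3.1,interpolation=cv2.INTER_CUBIC)
cv2.imwrite('pics/s15c.png',a[:,:,::-1])"
```

```text
t: 42.3
eef_pos: [0.5335, -0.0165, 0.2541]
ee_rot: [-3.139, 0.372, -3.058]
force: [0.1, -0.7, -2.4]
width: 0.0185
t 42.3 q [ 0.337  0.188 -0.825  0.445 -0.218 -2.243] P [ 0.5335 -0.0165  0.2541] rpy [-3.139  0.372 -3.058] F [ 0.1 -0.7 -2.4] M [-0.11  1.42  0.01] w 0.0185
pk 1 grip-pk uphill -6.5 left 0.5 normal 13.5 mm world cm [ 1.16  0.04 -0.95]
pk 3 grip-pk uphill -6.5 left -119.5 normal 13.5 mm world cm [ 0.16 12.   -0.95]
```

View pics/s15c.png

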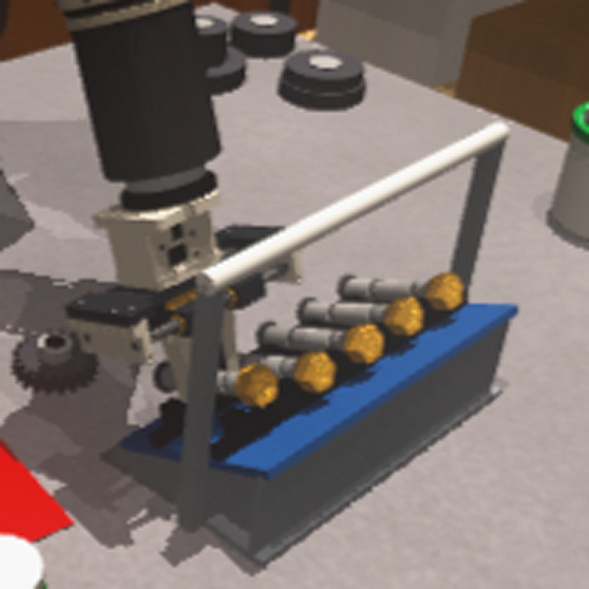

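View pics/w15.png

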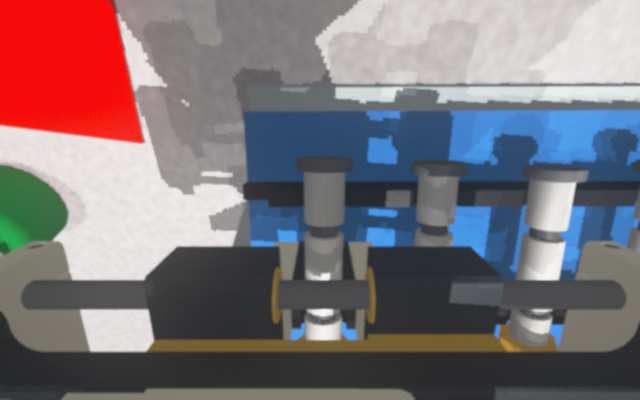

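```bash
python3 -m handwheel '[[0.2,0,-0.4,0],[0.2,0,-0.4,0],[0.1,0,-0.1,0],[0,0,0,0]]' 1 12; python3 st.py|head -2; python3 -m handwheel '[[0.1,0,-0.2,0],[0.1,0,-0.2,0],[0,0,0,0]]' 1 8; python3 st.py|head -2
```

```text
t: 42.8
eef_pos: [0.5387, -0.0164, 0.2455]
ee_rot: [-3.14, 0.373, -3.058]
force: [0.1, -0.4, -2.8]
width: 0.0197
t 42.8 q [ 0.319  0.207 -0.844  0.512 -0.178 -2.296] P [ 0.5387 -0.0164  0.2455] rpy [-3.14   0.373 -3.058] F [ 0.1 -0.4 -2.8] M [-0.08  1.46 -0.04] w 0.0197
pk 1 grip-pk uphill -5.2 left 0.2 normal 3.5 mm world cm [ 0.62  0.03 -0.1 ]
t: 43.1
eef_pos: [0.541, -0.016, 0.2422]
ee_rot: [-3.14, 0.375, -3.058]
force: [-3.6, 2.0, 1.6]
width: 0.0197
t 43.1 q [ 0.308  0.215 -0.857  0.559 -0.156 -2.333] P [ 0.541  -0.016   0.2422] rpy [-3.14   0.375 -3.058] F [-3.6  2.   1.6] M [0.81 1.63 0.42] w 0.0197
pk 1 grip-pk uphill -4.1 left 0.6 normal -0.5 mm world cm [ 0.35 -0.03  0.22]
```

```bash
python3 -m handwheel '[[0.1,0,-0.25,0],[0,0,-0.1,0],[0,0,0,0]]' 1 5; python3 st.py|head -2; python3 -m handwheel '[[0,0,0,0],[0,0,0,0]]' 1 3;  python3 st.py|head -2;python3 -c "
from h import *
grab('scene','s16');grab('wrist','w16')
f=load('s16');im=f['image'][130:290,340:500]
a=cv2.resize(im,None,fx=3.7,fy=3.7,interpolation=cv2.INTER_CUBIC)
cv2.imwrite('pics/s16c.png',a[:,:,::-1])"
```

```text
t: 43.4
eef_pos: [0.5425, -0.0159, 0.2392]
ee_rot: [-3.141, 0.377, -3.058]
force: [-1.0, 2.1, 3.7]
width: 0.0199
t 43.4 q [ 0.292  0.22  -0.875  0.623 -0.132 -2.383] P [ 0.5425 -0.0159  0.2392] rpy [-3.141  0.377 -3.058] F [-1.   2.1  3.7] M [0.57 0.93 0.26] w 0.0199
pk 1 grip-pk uphill -3.8 left 0.7 normal -3.8 mm world cm [ 0.19 -0.05  0.51]
t: 43.6
eef_pos: [0.5425, -0.0159, 0.2391]
ee_rot: [-3.141, 0.376, -3.058]
force: [1.0, 1.0, 4.1]
width: 0.02
t 43.6 q [ 0.292  0.22  -0.874  0.621 -0.132 -2.382] P [ 0.5425 -0.0159  0.2391] rpy [-3.141  0.376 -3.058] F [1.  1.  4.1] M [0.36 0.24 0.16] w 0.02
pk 1 grip-pk uphill -3.9 left 0.7 normal -4.0 mm world cm [ 0.19 -0.05  0.53]
```

View pics/s16c.png

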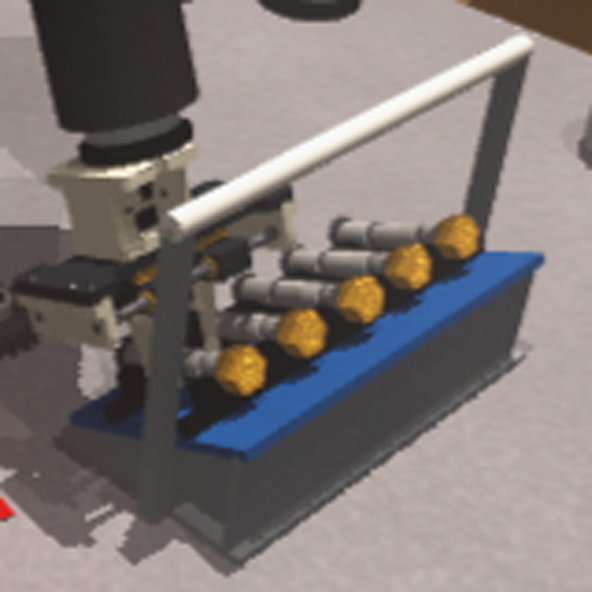

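View pics/w16.png

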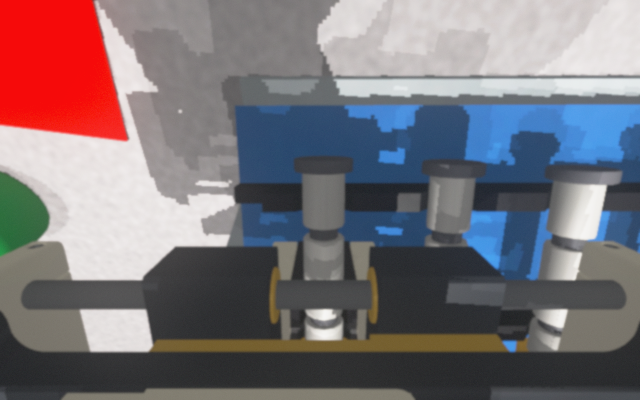

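```bash
python3 -m handwheel '[[0,0,0,0],[0,0,0,0],[0,0,0,0]]' 0.66 3; python3 st.py|head -2; python3 -m handwheel '[[-0.3,0,0.7,0],[-0.4,0,1,0],[-0.6,0,1.5,0],[-1,0,2.5,0],[-1.5,0,3,0],[-2,0,3,0],[-3,0,2,0],[-3,0,0,0],[-2,0,0,0],[0,0,0,0]]'; python3 st.py|head -1; python3 -c "
from h import *
grab('scene','s17');grab('top','t17');grab('wrist','w17')
f=load('s17');im=f['image'][130:290,340:500]
a=cv2.resize(im,None,fx=3.7,fy=3.7,interpolation=cv2.INTER_CUBIC)
cv2.imwrite('pics/s17c.png',a[:,:,::-1])"
```

```text
t: 44.0
eef_pos: [0.5411, -0.0166, 0.2375]
ee_rot: [-3.139, 0.372, -3.058]
force: [0.9, -0.6, 0.3]
width: 0.0296
t 44.0 q [ 0.292  0.222 -0.876  0.62  -0.134 -2.381] P [ 0.5411 -0.0166  0.2375] rpy [-3.139  0.372 -3.058] F [ 0.9 -0.6  0.3] M [ 0.    1.09 -0.04] w 0.0296
pk 1 grip-pk uphill -6.6 left -0.2 normal -4.8 mm world cm [0.39 0.06 0.72]
t: 45.0
eef_pos: [0.4011, -0.0171, 0.3748]
ee_rot: [-3.141, 0.373, -3.058]
force: [0.4, -0.6, 0.5]
width: 0.0299
t 45.0 q [ 0.527 -0.23  -0.839  0.267 -0.639 -2.204] P [ 0.4011 -0.0171  0.3748] rpy [-3.141  0.373 -3.058] F [ 0.4 -0.6  0.5] M [-0.06  1.01  0.01] w 0.0299
```

View pics/s17c.png

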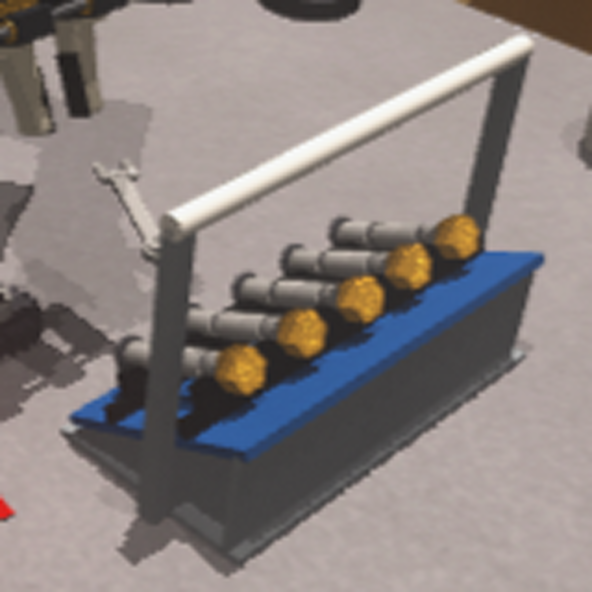

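View pics/w17.png

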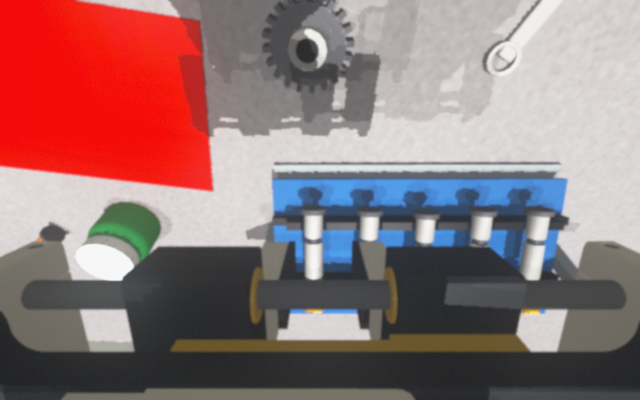

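View pics/t17.png

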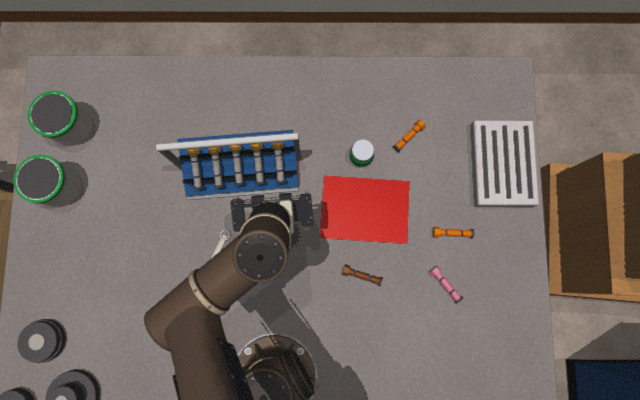

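Run:
```python
from h import *
f=load("t17"); g=load("s17")
for i in range(1,6):
    r=[]
    for u in (-48,-25,-12,0,12,25):
        q=proj(f,pk(i)+bx*u/1e3+bz*.01); x,y=q.round().astype(int)
        v=[(dep(f,a,b)-pk(i))@bz*1e3 for a in (x-1,x,x+1) for b in (y,)]
        r.append(round(float(max(v)),1))
    print(i,"top height (expect ~10):",r)
for n,fr in (("scene17",g),("scene0",load("scene0"))):
    hsv=cv2.cvtColor(fr["image"],cv2.COLOR_RGB2HSV); m=cv2.inRange(hsv,(12,130,90),(28,255,255)); m[:, :385]=0;m[:,475:]=0;m[:170]=0;m[245:]=0
    k,l,st,ce=cv2.connectedComponentsWithStats(m)
    for j in range(1,k):
        if st[j,4]>15:
            o,d=ray(fr,*ce[j]); s=((P3-o)@bz)/(d@bz); X=o+d*s-P3; print(n,ce[j].round(1),st[j,4],"uphill %.1f left %.1f"%(X@bx*1e3,X@ey*1e3))
```

```text
1 top height (expect ~10): [8.7, 5.7, 12.4, 16.4, 13.8, 12.2]
2 top height (expect ~10): [13.3, 11.3, 13.5, 10.9, 15.9, 11.8]
3 top height (expect ~10): [10.7, 12.4, 10.3, 12.0, 16.5, 9.4]
4 top height (expect ~10): [17.0, 5.9, 15.0, 9.7, 10.7, 11.0]
5 top height (expect ~10): [12.8, 7.4, 13.9, 11.8, 15.0, 7.1]
scene17 [463.5 193.4] 99 uphill 45.6 left 126.5
scene17 [450.5 201.3] 109 uphill 45.5 left 67.2
scene17 [437.4 210. ] 118 uphill 48.9 left 6.3
scene17 [421.6 219.3] 126 uphill 47.4 left -55.2
scene17 [405.2 229.1] 134 uphill 46.2 left -115.5
scene0 [463.6 193.2] 96 uphill 45.2 left 127.6
scene0 [450.6 201.2] 107 uphill 45.2 left 67.8
scene0 [421.6 219.3] 123 uphill 47.0 left -54.9
```

```bash
python3 -c "
from h import *
print(arm.job_done())"
```

```text
the job is handed in; nothing more can be done
None
```

Both spare valves are laid in the rack's two empty pockets, pocket 3 and pocket 1, heads uphill, and I handed the job in at about 45 s of the 64 s allowed.

- **How the tilt was made:** The moves only turn the tool about the vertical. I tilted it by pushing the arm past its reach limits, which leaned the fingers outward. Each valve was then lowered square to the board on a loosened grip (12 N down to 3 N), so it pivoted into the saddles. The wrist felt about 8 N at most while it settled.
- **Slip on the way:** My first grasp closed too slowly and the gripper lifted empty. The valve was not disturbed and I picked it up again.
- **Placement:** In the final views all five heads are in line. The pocket 3 valve sits about 2–3 mm uphill of its neighbours, and the pocket 1 valve is within about 1 mm of them. Both are inside the play in the rack.
- **Seating depth:** The depth readings across the barrels scatter by about 5 mm. They agree with full seating but do not prove it; the alignment and contact force are the better evidence.
- **Other objects:** The three valves already racked moved by no more than about 1 mm in the images. The light bar, jar, gear and wrench looked undisturbed, although the arm partly hid the gear and wrench in the last overhead view. No wrist force reading suggested contact with anything but the rack. The gripper was clear of everything at hand-in.

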